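# Return a fitting tray to the pick rack

## Task

Put the loose copper tee from the counter into the empty narrow tray, and put the tray back on the rack's lower shelf, narrow end first: slide it in over the front lip between the two full bins, which it has to spread apart, and push until its front drops down behind the lip and it sits flat on the shelf with the tee in it. Keep the full bins upright on the shelf and leave the other things on the counter where they are.

Things in the scene. Friction and masses are not known exactly. Their poses are not given: they have to be found in the camera images.
- rack: Galvanised pick rack on the counter, 400 wide, 190 deep, 250 high (mm throughout), open front and back. Origin: middle of its front face at counter level; x points into the rack, away from the robot, y to its left, z up. Inside, the lower shelf is 360 wide (y -180 to 180) and slippery (friction about 0.3).
- pocket (a point): Middle of the lower shelf's floor, at x 98, z 45 in the rack's frame. The floor runs from x 12 to 184 (172 deep). In front of it stands the lip, x 0 to 12, its top at z 55, so 10 above the floor; behind it a rear stop with its top at z 75.
- beam (a point): Middle of the lower front edge of the upper tier's front beam, at x -4, z 170 in the rack's frame. The solid beam spans x -4 to 12, z 170 to 210, over the whole width; wires and a rear beam follow. Under it an upright gripper has no room at the lip: lean it back 30 to 45 degrees, fingertips pointing forward and down.
- tray: Empty narrow grey tray on the counter left of the rack: open top, 160 long (x), 66 wide (y), 45 high, walls and floor 3 thick, 0.14 kg. Origin: centre of its underside, z up. Front wall (x -80) square with a blank label, roughly towards the robot; the last 30 before the rear (x +80) taper in 13 a side, to 40 wide. Grip it across its straight sides. At home its origin is at x 92 to 104, z 45 in the rack's frame.
- tray_front (a point): Middle of the outer face of the tray's front wall, 22.5 above its underside (x -80 in the tray's frame).
- bin_left: Full grey bin of copper fittings on the lower shelf, left of the gap: 160 long (x), 90 wide (y), 60 high, 0.5 kg, loose. Origin: centre of its underside; axes about as the rack's. Front corners cut back 5 over 12. The gap between the bins is 55 to 60, narrower than the tray; each bin can slide 20 or more outwards.
- bin_right: The same kind of full bin, right of the gap (same sizes, origin and axes).
- tee: Loose copper tee lying flat on the counter at the right, the only tee there: run 64 long along its x, branch to its +y reaching 32 from the run's axis, all 25 in diameter, 75 g. Origin: under the crossing of the axes, on the underside (the axes are 12.5 above it).
- elbow: Copper elbow lying on the counter, 29 in diameter, legs 42 from the corner (bystander). Origin: underside, below the corner.
- coupling: Straight copper coupling standing on end, 37 in diameter, 62 high (bystander). Origin: centre of its underside.
- tin: Round flux tin, 66 in diameter, 37 high, in front of the rack (bystander). Origin: centre of its underside.
- tape: Black tape measure, 66 x 34, 30 high, in front of the rack (bystander). Origin: centre of its underside.
- spanner: Spanner 200 long, lying left of the rack (bystander). Origin: on its underside, near the middle.
- brush: Brush 190 long, lying right of the rack (bystander). Origin: on its underside, near the middle.
There are look-alikes about, which are no part of the job. What is shaped like the tee but green or pink is not meant.

How it is judged:
By the outcome, as a careful person would: the job done as asked, in the order asked, and still so for the second after the job is handed in, with the robot touching nothing.
It also fails if it takes over 72 s, if anything falls off the work surface, if the arm or the gripper's body presses on something with over 40 N, if the wrist force passes 120 N, or if a joint passes its speed limit or range.

## Robot

A 6-joint arm with a two-finger parallel gripper is mounted at the origin on the work surface. World frame = base frame: x ahead of the robot, y to its left, z up, the work surface at z = 0. Lengths are in m, angles in degrees, forces in N, time in s.
With the tool pointing down it reaches from about 0.3 to 0.75 m from the base axis. Payload 8.5 kg.
Tool frame: the origin (TCP) lies on the centre line of the jaws, within the pads' length; the fingertips stand 14 mm ahead of it and the grasp point (between the pads) lies 5 mm behind it; z points along the fingers, y is the direction in which the jaws open and shut (so a half turn about z gives the same grasp; the last joint's range is limited). The gripper opens to 85 mm and grips with 20 to 120 N. Pads are 22 mm wide; open, the fingers measure 114 mm over their backs; the gripper's body (76 mm by 85 mm) begins 54 mm behind the grasp point. The pads swing forward as they close: fully open they stand 13 mm farther back than shut.
Start: joints at [-85.56, 21.807, 74.336, -0, 83.858, -12.336], TCP at [0.159, -0.527, 0.245] pointing down, gripper open.
Joint ranges: [-178.18, 178.18], [-50.72, 133.34], [12.68, 142.11], [-81.47, 261.47], [9.98, 163.14], [-165.26, 165.26]. Speed limits (degrees/s): [136.94, 136.94, 180, 180, 180, 180].

## Interface

Orientations are given as a 3x3 rotation matrix whose columns are the frame's x, y, z axes.
In Python, from rig import env, optics, order, finder gives the robot as it stands.
- The arm moves only by the tool play_rows, never from a script. Its argument "commands" is a list of rows, each an object of numbers: "grip": the closure, from -1 (fully open) to 1 (shut); "x", "y", "z": the shift along the tool's x, y, z in m; "rx", "ry", "rz": the turn, a rotation vector about the tool's x, y, z in rad. A call has 1 to 12 rows; each row shifts and turns the commanded pose from where the row before left it, along the tool's axes as they then stand; what a row does not reach is not made up. A row lasts 1/8 s, in which the tool goes at most 62.5 mm and 10.7 degrees, less where a joint would pass 70% of its speed; a pose out of reach is approached as far as the arm can. A call is refused whole if a number of a shift passes 0.0625 or a number of a turn 0.188, either way. A call with a gripper value outside its range is refused whole. The fingers move at their own pace and stop on an object; "squeeze" is the grip in N (left out, the last holds). Time passes only in rows, so rows that do not move let the fingers close. It gives the time, the measured TCP pose, the force and the opening at its end, in the units of the state.
- env.observe(): the state, without advancing time (a new reading comes with each control period).
- optics.get_image(name): name is "scene" or "top" or "wrist"; returns a dict with "color" (384x512x3 uint8, blue, green, red), "range_z" (384x512 float32, m along the optical axis (not along the pixel's ray), 0 where there is no reading), "fov_y" (degrees; the focal length in pixels is half the picture's height over the tangent of half this angle, whatever the lens; pixels are square), "cx", "cy" (the principal point, pixels), "cam_to_world" (4x4, takes a point from camera to world coordinates). Camera axes: x right, y down, z forward; pixel columns grow to the right and rows downward; lengths in m; the calibration is good to about 2 mm. The wrist camera is an equidistant fisheye: a pixel r from the principal point sees the ray r / f radians off the axis. A picture is of the moment at which its call begins.
- order.close_job(): hands the job in, once; it reports no verdict.
Trained networks look in the newest picture that a camera, given by its name, has taken for a name from the list of things; names that differ only in an ending like _2 or _b are one class to them, and where a whole thing is asked for, a point or a joint stands for the part that bears it (a point fixed in the world has none). Each returns a list of dicts, best first, with "conf" (0 to 1); they miss things now and then, are a little off and sometimes report something else, mostly with a low value. They report only what shows in the picture. A call takes as long as a camera call. They do not tell look-alikes from the thing itself.
- finder.boxes_of(camera, thing): "point" ([x, y, z] in m, in world coordinates, good to about 4 mm: the middle of the surface that is visible of it).
The state is a dict: "time_s": time; "q": joint angles; "qvel": joint speeds; "joint_efforts": joint torques, N m; "position": TCP position; "tool_rot": TCP orientation; "ft_force": force on the tool from outside, world axes, zero at the start; "wrist_torque": the same for the moment, N m; "grip_width": finger opening in m.
Only numpy, scipy, OpenCV 4.12 (cv2) and the standard library are available. Lean on these libraries where they do the work, as an engineer would, in place of code of your own. Each camera call takes 0.05 s, during which the arm holds its last target.

## Working session

There is one attempt and no reset: what is moved stays moved. The work goes in short steps, Python scripts to look and compute and a tool call to move; the robot and the scene stay as the last step left them, time stands still between calls to the robot, and variables do not carry over. Pictures are saved under pics/ and viewed, and the job is handed in when it is done.

Besides the shell and the picture viewer there is one more tool, called after "Call:" as name([rows], argument=value, ...), one row to a line, values as JSON. play_rows: Moves the arm, as the interface text tells. Its arguments: {"type":"object","properties":{"commands":{"type":"array"},"squeeze":{"type":"number"}},"required":["commands"]}

```bash
ls -la; mkdir -p pics; cat > h.py <<'E'
import numpy as np, cv2
from rig import env, optics, order, finder
def grab(name,fn=None):
    im=optics.get_image(name)
    if fn: cv2.imwrite('pics/'+fn,im['color'])
    return im
def foc(im): return im['color'].shape[0]/2/np.tan(np.radians(im['fov_y'])/2)
def p2w(im,u,v,d=None):
    f=foc(im); d=im['range_z'][int(v),int(u)] if d is None else d
    p=np.array([(u-im['cx'])/f*d,(v-im['cy'])/f*d,d,1]); return (im['cam_to_world']@p)[:3]
def cloud(im):
    f=foc(im); d=im['range_z']; v,u=np.mgrid[:d.shape[0],:d.shape[1]]
    P=np.stack([(u-im['cx'])/f*d,(v-im['cy'])/f*d,d],-1)
    return P@im['cam_to_world'][:3,:3].T+im['cam_to_world'][:3,3]
E
python3 - <<'E'
from h import *
for c in ['scene','top','wrist']:
    im=grab(c,c+'0.png'); np.save(c+'0.npy',im,allow_pickle=True)
    print(c,im['fov_y'],im['cx'],im['cy'],im['cam_to_world'].round(3).tolist())
for c in ['scene','top']:
  for t in ['rack','pocket','beam','tray','tray_front','bin_left','bin_right','tee','elbow','coupling','tin','tape']:
    print(c,t,[(np.round(b['point'],3).tolist(),round(b['conf'],2)) for b in finder.boxes_of(c,t)][:4])
print(env.observe())
E
```

```text
total 12
drwxr-xr-x  3 agent agent 4096 Dec  7 01:49 .
drwxr-xr-x 23 root  root  4096 Dec  7 01:49 ..
drwxr-xr-x  2 agent agent 4096 Dec  7 01:49 pics
scene 52.90238100909295 258.0039375857295 189.90013501822745 [[0.775, 0.546, -0.319, 0.848], [0.632, -0.674, 0.383, -0.375], [-0.006, -0.498, -0.867, 1.014], [0.0, 0.0, 0.0, 1.0]]
top 50.557807507167375 254.0767682635183 196.1913197173227 [[0.026, -0.989, 0.144, 0.35], [-1.0, -0.025, 0.004, -0.024], [-0.0, -0.144, -0.99, 1.141], [0.0, 0.0, 0.0, 1.0]]
wrist 65.70646984690485 257.2717762724397 189.5565474418079 [[0.287, -0.906, -0.309, 0.238], [-0.958, -0.273, -0.091, -0.502], [-0.002, 0.323, -0.947, 0.373], [0.0, 0.0, 0.0, 1.0]]
scene rack [([0.7, -0.018, 0.211], 0.89)]
scene pocket []
scene beam [([0.704, -0.018, 0.208], 0.83), ([0.706, -0.065, 0.083], 0.74)]
scene tray [([0.446, 0.318, 0.022], 0.67)]
scene tray_front [([0.447, 0.316, 0.024], 0.91)]
scene bin_left [([0.695, 0.065, 0.092], 0.64)]
scene bin_right [([0.705, -0.067, 0.084], 0.64)]
scene tee [([0.303, -0.224, 0.027], 0.65), ([0.416, -0.206, 0.027], 0.6)]
scene elbow [([0.42
[... 1071 characters left out ...]
25e-04,
        8.38574124e+01, -1.23343019e+01]), 'qvel': array([-0.02150033, -0.02361579,  0.017452  ,  0.02664725,  0.00485928,
       -0.08324257]), 'joint_efforts': array([-2.07290512e-03, -4.48324728e+01, -2.31466395e+01, -3.08437120e-04,
        4.51288979e-04, -1.44893642e-05]), 'position': array([ 0.15871928, -0.52656929,  0.24533118]), 'tool_rot': array([[ 9.57459059e-01,  2.88569142e-01, -8.42939498e-06],
       [ 2.88569142e-01, -9.57459059e-01, -1.10731813e-05],
       [-1.12661790e-05,  8.16965445e-06, -1.00000000e+00]]), 'ft_force': array([ 1.09851403, -0.14246579, -0.5442959 ]), 'wrist_torque': array([-0.02363993,  0.05099578,  0.00660389]), 'grip_width': 0.08545153626913778}
```

View images.

View pics/scene0.png

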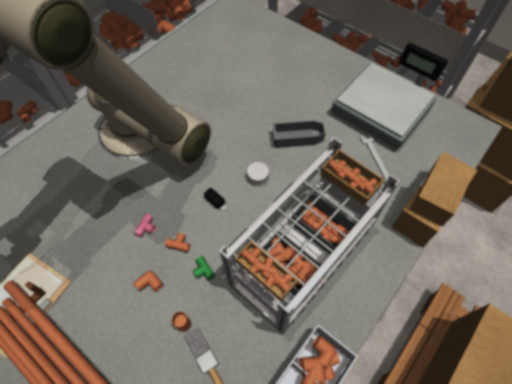

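View pics/top0.png

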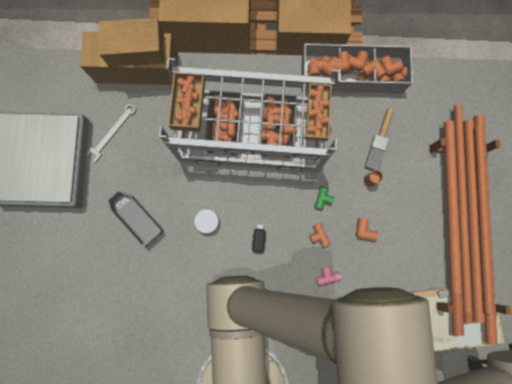

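View pics/wrist0.png

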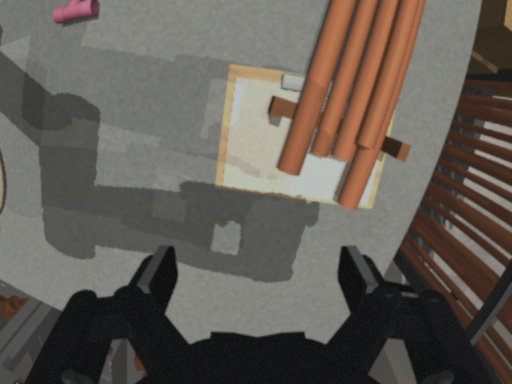

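The scene picture shows three tee shapes: a copper one at (177,243), a pink one at (145,224) and a green one at (203,267). The copper elbow at (148,281) could also be mistaken for it. In the top picture these are at (319,235), (329,276), (324,198) and (367,230). I choose the copper tee at top (319,235) and will check it in a close crop. The tray is at top (136,220).

```bash
python3 - <<'E'
import numpy as np, cv2
import sys; sys.argv=['x']
import h
from h import cloud,p2w,foc
t=np.load('top0.npy',allow_pickle=True).item(); s=np.load('scene0.npy',allow_pickle=True).item()
a=cv2.resize(t['color'][180:290,290:390],None,fx=4,fy=4,interpolation=cv2.INTER_CUBIC)
b=cv2.resize(t['color'][180:260,100:190],None,fx=4,fy=4,interpolation=cv2.INTER_CUBIC)
b=cv2.copyMakeBorder(b,0,a.shape[0]-b.shape[0],0,0,cv2.BORDER_CONSTANT)
cv2.imwrite('pics/crop1.png',np.hstack([a,b]))
# tee points
for n,im in (('top',t),('scene',s)):
    C=cloud(im); 
    hsv=cv2.cvtColor(im['color'],cv2.COLOR_BGR2HSV)
    for nm,c,r in (('tee',(0.41,-0.205),0.05),):
        m=(np.hypot(C[...,0]-c[0],C[...,1]-c[1])<r)&(C[...,2]>0.006)&(im['range_z']>0)
        cop=m&(hsv[...,1]>90)
        P=C[cop]; print(n,nm,len(P),P.mean(0).round(4),P[:,2].max().round(4))
        np.save(n+'_tee.npy',P)
        # counter level
        mm=(np.hypot(C[...,0]-c[0],C[...,1]-c[1])<0.09)&(np.hypot(C[...,0]-c[0],C[...,1]-c[1])>0.05)&(hsv[...,1]<60)
        print('counter z',np.median(C[mm][:,2]).round(4))
    # tray
    m=(np.hypot(C[...,0]-.445,C[...,1]-.315)<0.12)&(C[...,2]>0.03)&(C[...,2]<0.07)
    P=C[m]; print('tray',len(P),P.mean(0).round(4),P.min(0).round(4),P.max(0).round(4))
    if len(P)>10:
        r=cv2.minAreaRect((P[:,:2]*1000).astype(np.float32)); print(r)
E
```

```text
top tee 239 [ 0.4091 -0.2029  0.0214] 0.0278
counter z -0.0011
tray 337 [0.4385 0.3046 0.0413] [0.3678 0.2308 0.03  ] [0.5181 0.3785 0.0502]
((445.803466796875, 308.884521484375), (165.6934356689453, 67.05310821533203), 44.4298210144043)
scene tee 250 [ 0.4159 -0.2047  0.02  ] 0.0289
counter z -0.0016
tray 378 [0.4499 0.3091 0.0391] [0.3715 0.2323 0.0301] [0.5231 0.3806 0.0477]
((451.06402587890625, 310.2696533203125), (164.82896423339844, 71.23147583007812), 44.367000579833984)
```

```bash
ls pics
```

```text
crop1.png
scene0.png
top0.png
wrist0.png
```

View pics/crop1.png

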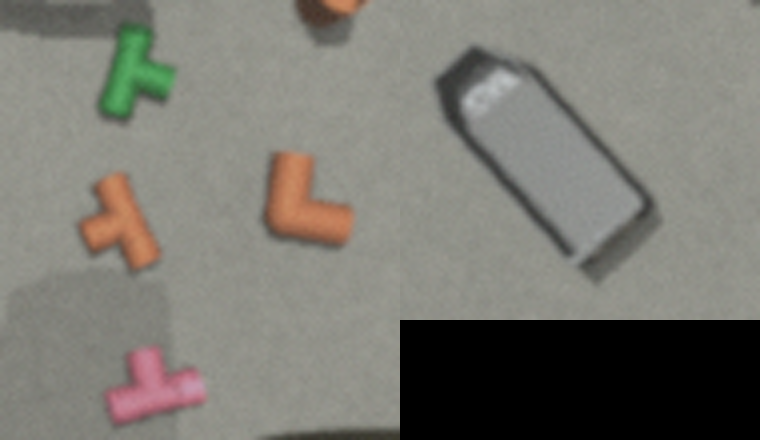

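The crop confirms it: the copper tee is the only copper one, lying flat with its branch to the left. Left of it are the green tee above and the pink tee below, and the two-leg part to the right is the elbow. The tray's narrow end points up-left, away from the robot. Next I fit the poses.

```bash
cat > fit.py <<'E'
import numpy as np
from scipy.optimize import least_squares
from h import cloud
def fit_tee(P,x0):
    def res(p,full=False):
        c,s=np.cos(p[2]),np.sin(p[2]); d=P[:,:2]-p[:2]
        X=c*d[:,0]+s*d[:,1]; Y=-s*d[:,0]+c*d[:,1]; Z=P[:,2]-0.0125-p[3]
        a=np.stack([X-np.clip(X,-.026,.026),Y,Z],1); b=np.stack([X,Y-np.clip(Y,0,.026),Z],1)
        r=np.minimum(np.linalg.norm(a,axis=1),np.linalg.norm(b,axis=1))-.0125
        return r
    best=None
    for y in np.arange(0,2*np.pi,np.pi/6):
        o=least_squares(res,[*x0,y,0],loss='soft_l1',f_scale=.002)
        if best is None or o.cost<best.cost: best=o
    return best.x,best.cost,np.abs(res(best.x)).mean()
V=np.array([[-80,-33],[50,-33],[80,-20],[80,20],[50,33],[-80,33]])/1000.
def fit_tray(P,x0,off=.0015):
    A=V; B=np.roll(V,-1,0)
    def res(p):
        c,s=np.cos(p[2]),np.sin(p[2]); d=P[:,:2]-p[:2]
        q=np.stack([c*d[:,0]+s*d[:,1],-s*d[:,0]+c*d[:,1]],1)
        D=[]
        for a,b in zip(A*np.array([.981,.955]),B*np.array([.981,.955])):
            t=np.clip(((q-a)@(b-a))/((b-a)@(b-a)),0,1); D.append(np.linalg.norm(q-a-t[:,None]*(b-a),axis=1))
        return np.min(D,0)
    o=least_squares(res,x0,loss='soft_l1',f_scale=.002); return o.x,o.cost,np.abs(res(o.x)).mean()
E
python3 - <<'E'
import numpy as np
from h import cloud
from fit import *
D={n:np.load(n+'0.npy',allow_pickle=True).item() for n in('top','scene')}
for n in D:
    P=np.load(n+'_tee.npy'); x,c,r=fit_tee(P,P[:,:2].mean(0)); print(n,'tee',x[:2].round(4),np.degrees(x[2])%360,x[3].round(4),'res',r.round(4))
    C=cloud(D[n]); m=(np.hypot(C[...,0]-.447,C[...,1]-.31)<0.12)&(C[...,2]>0.036)&(C[...,2]<0.06)&(D[n]['range_z']>0)
    x,c,r=fit_tray(C[m],[.447,.31,.785]); print('tray',x[:2].round(4),np.degrees(x[2]),'res',r.round(4), m.sum())
    # rack front beam top / lip / bins
    R=C.reshape(-1,3)
    for lab,(z0,z1) in {'beam':(.200,.216),'lip':(.048,.060),'bin':(.096,.112)}.items():
        m=(R[:,2]>z0)&(R[:,2]<z1)&(R[:,0]>.55)&(R[:,0]<.9)&(abs(R[:,1])<.22); Q=R[m]
        print(lab,len(Q)); 
        for y in np.arange(-.2,.2,.04):
            q=Q[(Q[:,1]>=y)&(Q[:,1]<y+.04)]
            if len(q)>3: print('  y%.2f'%y, 'xmin %.3f p5 %.3f med %.3f'%(q[:,0].min(),np.percentile(q[:,0],5),np.median(q[:,0])),len(q))
E
```

```text
top tee [ 0.4116 -0.2097] 24.22467239703335 -0.0016 res 0.0013
tray [0.4463 0.3087] 44.53113602986921 res 0.0012 276
beam 4187
  y-0.20 xmin 0.586 p5 0.589 med 0.691 416
  y-0.16 xmin 0.585 p5 0.590 med 0.673 537
  y-0.12 xmin 0.589 p5 0.593 med 0.704 383
  y-0.08 xmin 0.594 p5 0.596 med 0.663 323
  y-0.04 xmin 0.593 p5 0.597 med 0.683 417
  y0.00 xmin 0.594 p5 0.597 med 0.669 417
  y0.04 xmin 0.597 p5 0.601 med 0.699 410
  y0.08 xmin 0.602 p5 0.604 med 0.711 374
  y0.12 xmin 0.604 p5 0.606 med 0.680 458
  y0.16 xmin 0.606 p5 0.608 med 0.691 409
lip 1303
  y-0.20 xmin 0.592 p5 0.592 med 0.609 108
  y-0.16 xmin 0.593 p5 0.595 med 0.606 129
  y-0.12 xmin 0.595 p5 0.597 med 0.661 173
  y-0.08 xmin 0.598 p5 0.599 med 0.608 113
  y-0.04 xmin 0.600 p5 0.601 med 0.609 103
  y0.00 xmin 0.602 p5 0.603 med 0.674 189
  y0.04 xmin 0.603 p5 0.604 med 0.612 85
  y0.08 xmin 0.604 p5 0.607 med 0.687 203
  y0.12 xmin 0.608 p5 0.609 med 0.616 82
  y0.16 xmin 0.609 p5 0.610 med 0.616 64
bin 797
  y-0.20 xmin 0.592 p5 0.592 med 0.641 39
  y-0.16 xmin 0.639 p5 0.650 med 0.709 73
  y-0.12 xmin 0.637 p5 0.
[... 938 characters left out ...]
5 0.744 med 0.755 42
  y-0.08 xmin 0.604 p5 0.605 med 0.612 83
  y-0.04 xmin 0.605 p5 0.606 med 0.616 86
  y0.00 xmin 0.607 p5 0.609 med 0.665 154
  y0.04 xmin 0.609 p5 0.610 med 0.633 84
  y0.08 xmin 0.611 p5 0.612 med 0.698 128
  y0.12 xmin 0.613 p5 0.614 med 0.619 37
  y0.16 xmin 0.615 p5 0.618 med 0.671 148
bin 1016
  y-0.20 xmin 0.612 p5 0.619 med 0.684 210
  y-0.16 xmin 0.747 p5 0.748 med 0.754 14
  y-0.12 xmin 0.625 p5 0.687 med 0.734 166
  y-0.08 xmin 0.625 p5 0.626 med 0.724 93
  y-0.04 xmin 0.628 p5 0.635 med 0.699 115
  y0.00 xmin 0.628 p5 0.632 med 0.699 116
  y0.04 xmin 0.629 p5 0.630 med 0.714 85
  y0.08 xmin 0.631 p5 0.632 med 0.695 137
  y0.16 xmin 0.638 p5 0.665 med 0.769 35
```

```bash
python3 - <<'E'
import numpy as np, cv2
t=np.load('top0.npy',allow_pickle=True).item(); s=np.load('scene0.npy',allow_pickle=True).item()
cv2.imwrite('pics/rt.png',cv2.resize(t['color'][60:190,150:350],None,fx=4,fy=4,interpolation=cv2.INTER_CUBIC))
cv2.imwrite('pics/rs.png',cv2.resize(s['color'][130:330,210:410],None,fx=3,fy=3,interpolation=cv2.INTER_CUBIC)[:600,:600])
E
```

```text
(no output)
```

View pics/rt.png

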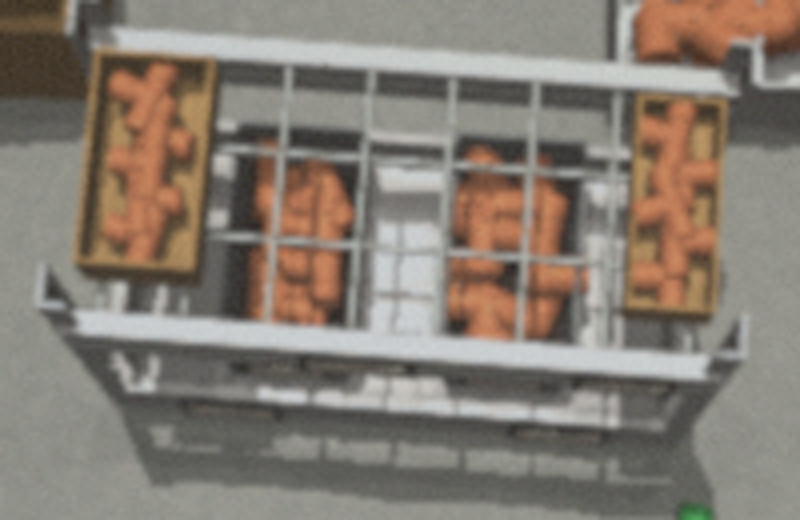

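View pics/rs.png

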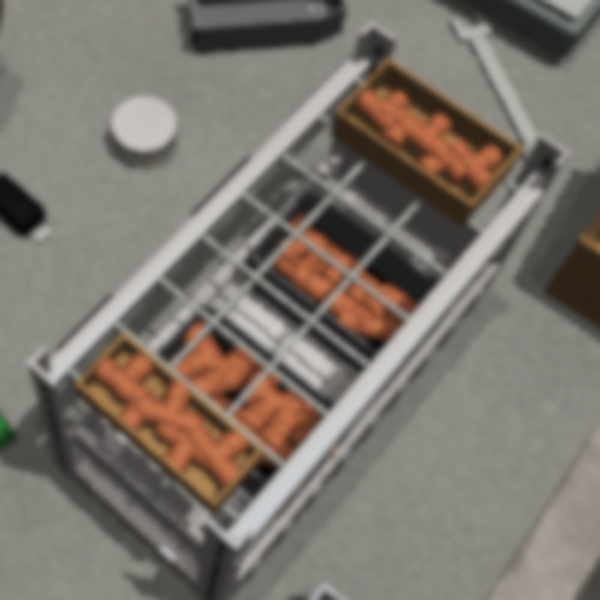

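Tee pose is about (0.414,-0.208) at yaw 24.4°. The tray is at about (0.449,0.310), yaw 44.4°. The rack front is at x≈0.6045 with yaw about -2.9°. The two cameras disagree by about 5 mm, so I'll settle that with the wrist camera from close up.

```bash
cat > plan.py <<'E'
import numpy as np
from scipy.spatial.transform import Rotation as Ro
from scipy.linalg import logm, expm
from rig import env
def Rdown(yaw_y):  # tool z down, tool y at yaw (deg)
    a=np.radians(yaw_y); y=np.array([np.cos(a),np.sin(a),0]); z=np.array([0,0,-1.]); return np.stack([np.cross(y,z),y,z],1)
def Rlean(heading,lean): # fingers forward along heading & down, lean from vertical; tool y = left of heading
    a=np.radians(heading); l=np.radians(lean); f=np.array([np.cos(a),np.sin(a),0]); y=np.array([-np.sin(a),np.cos(a),0])
    z=np.sin(l)*f-np.cos(l)*np.array([0,0,1.]); return np.stack([np.cross(y,z),y,z],1)
def T(p,R): M=np.eye(4);M[:3,:3]=R;M[:3,3]=p;return M
def rows(p,R,n,start=None):
    o=env.observe(); A=T(o['position'],o['tool_rot']) if start is None else start
    D=np.linalg.inv(A)@T(np.array(p),R); E=expm(np.real(logm(D))/n)
    r=Ro.from_matrix(E[:3,:3]).as_rotvec(); print(n,'rows: xyz',E[:3,3].round(4),'r',r.round(4),'norm mm %.1f deg %.1f'%(1000*np.linalg.norm(E[:3,3]),np.degrees(np.linalg.norm(r))))
E
python3 - <<'E'
from plan import *
a=np.radians(24.4); g=np.array([.4138,-.208])+.023*np.array([-np.sin(a),np.cos(a)]); print(g)
rows([*g,.17],Rdown(24.4),11)
E
```

```text
[ 0.4042986  -0.18705428]
11 rows: xyz [0.0428 0.0053 0.0068] r [-0.      0.     -0.1549] norm mm 43.6 deg 8.9
```

Call:
play_rows([
  {"x":0.0428,"y":0.0053,"z":0.0068,"rz":-0.1549,"grip":-1},
  {"x":0.0428,"y":0.0053,"z":0.0068,"rz":-0.1549},
  {"x":0.0428,"y":0.0053,"z":0.0068,"rz":-0.1549},
  {"x":0.0428,"y":0.0053,"z":0.0068,"rz":-0.1549},
  {"x":0.0428,"y":0.0053,"z":0.0068,"rz":-0.1549},
  {"x":0.0428,"y":0.0053,"z":0.0068,"rz":-0.1549},
  {"x":0.0428,"y":0.0053,"z":0.0068,"rz":-0.1549},
  {"x":0.0428,"y":0.0053,"z":0.0068,"rz":-0.1549},
  {"x":0.0428,"y":0.0053,"z":0.0068,"rz":-0.1549},
  {"x":0.0428,"y":0.0053,"z":0.0068,"rz":-0.1549},
  {"x":0.0428,"y":0.0053,"z":0.0068,"rz":-0.1549},
  {"x":0},
])

```text
invalid input at $.commands[0]: expected keys grip, x, y, z, rx, ry, rz
```

Call:
play_rows([
  {"x":0.0428,"y":0.0053,"z":0.0068,"rx":0,"ry":0,"rz":-0.155,"grip":-1},
  {"x":0.0428,"y":0.0053,"z":0.0068,"rx":0,"ry":0,"rz":-0.155,"grip":-1},
  {"x":0.0428,"y":0.0053,"z":0.0068,"rx":0,"ry":0,"rz":-0.155,"grip":-1},
  {"x":0.0428,"y":0.0053,"z":0.0068,"rx":0,"ry":0,"rz":-0.155,"grip":-1},
  {"x":0.0428,"y":0.0053,"z":0.0068,"rx":0,"ry":0,"rz":-0.155,"grip":-1},
  {"x":0.0428,"y":0.0053,"z":0.0068,"rx":0,"ry":0,"rz":-0.155,"grip":-1},
  {"x":0.0428,"y":0.0053,"z":0.0068,"rx":0,"ry":0,"rz":-0.155,"grip":-1},
  {"x":0.0428,"y":0.0053,"z":0.0068,"rx":0,"ry":0,"rz":-0.155,"grip":-1},
  {"x":0.0428,"y":0.0053,"z":0.0068,"rx":0,"ry":0,"rz":-0.155,"grip":-1},
  {"x":0.0428,"y":0.0053,"z":0.0068,"rx":0,"ry":0,"rz":-0.155,"grip":-1},
  {"x":0.0428,"y":0.0053,"z":0.0068,"rx":0,"ry":0,"rz":-0.155,"grip":-1},
  {"x":0,"y":0,"z":0,"rx":0,"ry":0,"rz":0,"grip":-1},
])

```text
time_s: 2.85
position: [0.4039, -0.1844, 0.1704]
tool_rot: [[-0.417, 0.909, -0.001], [0.909, 0.417, 0.001], [0.001, -0.0, -1.0]]
ft_force: [0.6, -0.2, 0.2]
grip_width: 0.0857
```

```bash
cat >> h.py <<'E'
def wcloud(im):
    f=foc(im); d=im['range_z']; v,u=np.mgrid[:d.shape[0],:d.shape[1]].astype(float)
    x=u-im['cx'];y=v-im['cy']; r=np.hypot(x,y); th=np.minimum(r/f,1.5); k=np.tan(th)/np.maximum(r,1e-9)
    P=np.stack([x*k*d,y*k*d,d],-1)
    return P@im['cam_to_world'][:3,:3].T+im['cam_to_world'][:3,3]
E
python3 - <<'E'
from h import *; from fit import *
im=grab('wrist','w1.png'); np.save('w1.npy',im,allow_pickle=True)
C=wcloud(im); hsv=cv2.cvtColor(im['color'],cv2.COLOR_BGR2HSV)
c=(.4138,-.207)
m=(np.hypot(C[...,0]-c[0],C[...,1]-c[1])<.055)&(C[...,2]>.006)&(C[...,2]<.04)&(im['range_z']>0)&(hsv[...,1]>90)
P=C[m]; x,_,r=fit_tee(P,P[:,:2].mean(0)); print(len(P),x[:2].round(4),np.degrees(x[2])%360,x[3].round(4),r.round(4))
mm=(np.hypot(C[...,0]-c[0],C[...,1]-c[1])<.1)&(hsv[...,1]<60); print(np.median(C[mm][:,2]))
E
```

```text
1833 [ 0.4135 -0.2076] 24.454383463010135 -0.0012 0.0006
0.20516439631337294
```

View pics/w1.png

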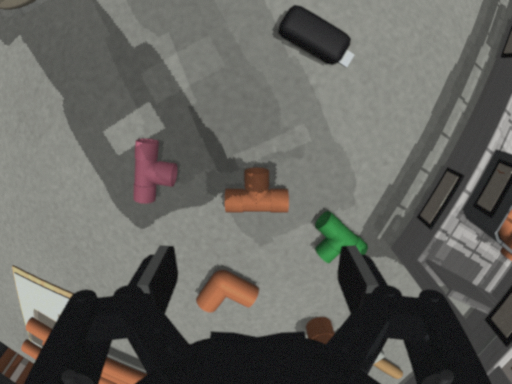

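The wrist picture shows the copper tee at (257,195) between the jaws, with its branch pointing up. The pink tee is at (150,172), the green one at (338,237) and the elbow at (226,290). The wrist fit agrees with the average of the two fixed cameras. Next I check the fingertip depth.

```bash
python3 - <<'E'
import numpy as np
from h import wcloud
from plan import *
im=np.load('w1.npy',allow_pickle=True).item(); C=wcloud(im)
o=env.observe(); p,R=o['position'],o['tool_rot']
L=(C-p)@R
for (u0,u1) in ((130,180),(335,385)):
    q=L[245:300,u0:u1].reshape(-1,3); d=im['range_z'][245:300,u0:u1].reshape(-1)
    q=q[(d>0)&(d<.2)]; print(len(q),q.min(0).round(4),q.max(0).round(4))
rows([.404,-.1867,.017],Rdown(24.45),4)
E
```

```text
2028 [-0.0096 -0.0568 -0.0471] [ 0.0161 -0.0409  0.0028]
2003 [-0.0092  0.0413 -0.0472] [0.0161 0.0566 0.0037]
4 rows: xyz [-0.     -0.0002  0.0384] r [0.     0.0001 0.0002] norm mm 38.5 deg 0.0
```

Call:
play_rows([
  {"x":0,"y":0,"z":0.045,"rx":0,"ry":0,"rz":0,"grip":-1},
  {"x":0,"y":0,"z":0.045,"rx":0,"ry":0,"rz":0,"grip":-1},
  {"x":0,"y":-0.001,"z":0.042,"rx":0,"ry":0,"rz":0,"grip":-1},
  {"x":0,"y":0,"z":0.0215,"rx":0,"ry":0,"rz":0,"grip":-1},
  {"x":0,"y":0,"z":0,"rx":0,"ry":0,"rz":0,"grip":1},
  {"x":0,"y":0,"z":0,"rx":0,"ry":0,"rz":0,"grip":1},
  {"x":0,"y":0,"z":0,"rx":0,"ry":0,"rz":0,"grip":1},
  {"x":0,"y":0,"z":0,"rx":0,"ry":0,"rz":0,"grip":1},
  {"x":0,"y":0,"z":0,"rx":0,"ry":0,"rz":0,"grip":1},
  {"x":0,"y":0,"z":0,"rx":0,"ry":0,"rz":0,"grip":1},
], squeeze=30)

```text
time_s: 4.15
position: [0.4039, -0.1876, 0.0179]
tool_rot: [[-0.414, 0.91, 0.001], [0.91, 0.414, -0.001], [-0.002, 0.001, -1.0]]
ft_force: [-2.4, -0.9, 8.0]
grip_width: 0.0245
```

```bash
python3 - <<'E'
from plan import *
o=env.observe(); p=o['position']+[0,0,.14]
rows([.4396,.3194,.158],Rdown(44.4),10,start=T(p,o['tool_rot']))
E
```

```text
10 rows: xyz [ 0.0405  0.0311 -0.    ] r [ 0.      0.0002 -0.0348] norm mm 51.1 deg 2.0
```

Call:
play_rows([
  {"x":0,"y":0,"z":-0.02,"rx":0,"ry":0,"rz":0,"grip":1},
  {"x":0,"y":0,"z":-0.06,"rx":0,"ry":0,"rz":0,"grip":1},
  {"x":0,"y":0,"z":-0.06,"rx":0,"ry":0,"rz":0,"grip":1},
])

```text
time_s: 4.53
position: [0.4034, -0.1869, 0.1589]
tool_rot: [[-0.414, 0.91, -0.0], [0.91, 0.414, 0.0], [0.0, -0.0, -1.0]]
ft_force: [2.2, -1.0, -0.7]
grip_width: 0.0241
```

Call:
play_rows([
  {"x":0.0405,"y":0.031,"z":0,"rx":0,"ry":0,"rz":-0.0348,"grip":1},
  {"x":0.0405,"y":0.031,"z":0,"rx":0,"ry":0,"rz":-0.0348,"grip":1},
  {"x":0.0405,"y":0.031,"z":0,"rx":0,"ry":0,"rz":-0.0348,"grip":1},
  {"x":0.0405,"y":0.031,"z":0,"rx":0,"ry":0,"rz":-0.0348,"grip":1},
  {"x":0.0405,"y":0.031,"z":0,"rx":0,"ry":0,"rz":-0.0348,"grip":1},
  {"x":0.0405,"y":0.031,"z":0,"rx":0,"ry":0,"rz":-0.0348,"grip":1},
  {"x":0.0405,"y":0.031,"z":0,"rx":0,"ry":0,"rz":-0.0348,"grip":1},
  {"x":0.0405,"y":0.031,"z":0,"rx":0,"ry":0,"rz":-0.0348,"grip":1},
  {"x":0.0405,"y":0.031,"z":0,"rx":0,"ry":0,"rz":-0.0348,"grip":1},
  {"x":0.0405,"y":0.031,"z":0,"rx":0,"ry":0,"rz":-0.0348,"grip":1},
  {"x":0,"y":0,"z":0,"rx":0,"ry":0,"rz":0,"grip":1},
])

```text
time_s: 5.9
position: [0.4381, 0.3218, 0.157]
tool_rot: [[-0.703, 0.711, 0.0], [0.711, 0.703, 0.001], [0.0, 0.001, -1.0]]
ft_force: [1.3, 0.0, -0.2]
grip_width: 0.0243
```

```bash
python3 - <<'E'
from h import *; from fit import *; from plan import *
im=grab('wrist','w2.png'); np.save('w2.npy',im,allow_pickle=True)
C=wcloud(im); m=(np.hypot(C[...,0]-.449,C[...,1]-.31)<.12)&(C[...,2]>.036)&(C[...,2]<.055)&(im['range_z']>0)
x,_,r=fit_tray(C[m],[.449,.31,.775]); print('tray',x[:2].round(4),np.degrees(x[2]),r.round(4),m.sum())
o=env.observe(); print(o['position'],o['grip_width'])
th=x[2]; g=x[:2]+.013*np.array([-np.sin(th),np.cos(th)]); print(g)
rows([*g,.022],Rdown(np.degrees(th)),1)
E
```

```text
tray [0.4477 0.312 ] 44.39985283101672 0.0011 2886
[0.43838383 0.32014778 0.15696246] 0.024213847916972345
[0.43857867 0.3213379 ]
1 rows: xyz [0.0007 0.001  0.135 ] r [-0.0001  0.0001  0.0026] norm mm 135.0 deg 0.1
```

View pics/w2.png

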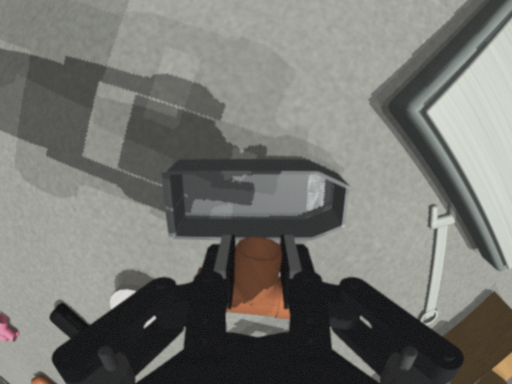

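The wrist picture shows the tee level in the jaws at (257,270), with the tray below it and its narrow end to the right at (335,200). Lowering it in now.

Call:
play_rows([
  {"x":0.0005,"y":0.0005,"z":0.05,"rx":0,"ry":0,"rz":0,"grip":1},
  {"x":0,"y":0,"z":0.05,"rx":0,"ry":0,"rz":0,"grip":1},
  {"x":0,"y":0,"z":0.025,"rx":0,"ry":0,"rz":0,"grip":1},
  {"x":0,"y":0,"z":0.01,"rx":0,"ry":0,"rz":0,"grip":1},
  {"x":0,"y":0,"z":0,"rx":0,"ry":0,"rz":0,"grip":1},
  {"x":0,"y":0,"z":0,"rx":0,"ry":0,"rz":0,"grip":0.1},
  {"x":0,"y":0,"z":0,"rx":0,"ry":0,"rz":0,"grip":0},
  {"x":0,"y":0,"z":0,"rx":0,"ry":0,"rz":0,"grip":0},
  {"x":0,"y":0,"z":0,"rx":0,"ry":0,"rz":0,"grip":0},
])

```text
time_s: 7.08
position: [0.439, 0.3198, 0.0222]
tool_rot: [[-0.7, 0.714, 0.0], [0.714, 0.7, 0.0], [-0.0, 0.0, -1.0]]
ft_force: [-0.6, -0.0, 0.1]
grip_width: 0.0424
```

Call:
play_rows([
  {"x":0,"y":0,"z":-0.02,"rx":0,"ry":0,"rz":0,"grip":0},
  {"x":0,"y":0,"z":-0.05,"rx":0,"ry":0,"rz":0,"grip":0},
  {"x":0,"y":0,"z":-0.06,"rx":0,"ry":0,"rz":0,"grip":-1},
  {"x":0,"y":0,"z":-0.04,"rx":0,"ry":0,"rz":0,"grip":-1},
  {"x":0,"y":0,"z":0,"rx":0,"ry":0,"rz":0,"grip":-1},
])

```text
time_s: 7.7
position: [0.4399, 0.3203, 0.1951]
tool_rot: [[-0.7, 0.714, 0.006], [0.714, 0.7, 0.003], [-0.002, 0.006, -1.0]]
ft_force: [-0.5, -0.1, -0.3]
grip_width: 0.0857
```

```bash
python3 - <<'E'
from h import *; from fit import *; from plan import *
im=grab('wrist','w3.png'); np.save('w3.npy',im,allow_pickle=True)
C=wcloud(im); m=(np.hypot(C[...,0]-.449,C[...,1]-.31)<.12)&(C[...,2]>.036)&(C[...,2]<.055)&(im['range_z']>0)
x,_,r=fit_tray(C[m],[.449,.31,.775]); print('tray wrist',x[:2].round(4),np.degrees(x[2]),r.round(4),m.sum())
for n in ('scene',):
    s=grab(n,n+'3.png'); C=cloud(s); m=(np.hypot(C[...,0]-.449,C[...,1]-.31)<.12)&(C[...,2]>.036)&(C[...,2]<.06)&(s['range_z']>0)
    x,_,r=fit_tray(C[m],[.449,.31,.775]); print(n,x[:2].round(4),np.degrees(x[2]),r.round(4),m.sum())
E
```

```text
tray wrist [0.448  0.3117] 44.212508363264234 0.0012 2354
scene [0.4517 0.3108] 44.24698691349537 0.0014 262
```

View pics/w3.png

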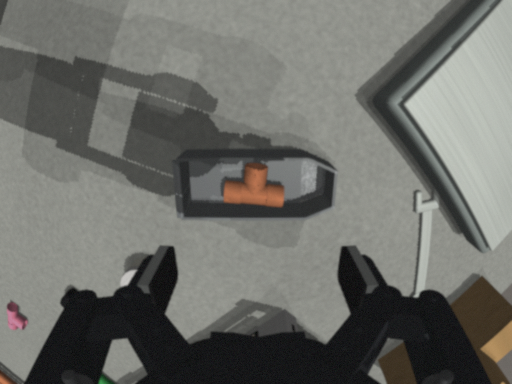

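The tee lies flat in the tray at (256,188). Next is the leaned grasp near the tray's front.

```bash
python3 - <<'E'
from plan import *
h=44.3; c=np.array([.448,.3115,0]); f=np.array([np.cos(np.radians(h)),np.sin(np.radians(h)),0])
R=Rlean(h,40); g=c-.063*f+[0,0,.024]; pre=g-.1*R[:,2]
A=np.array([pre[0],pre[1],.2]); print(g,pre)
rows(A,Rdown(h+90),10)
rows(pre,R,5,start=T(A,Rdown(h+90)))
E
```

```text
[0.40291136 0.26749984 0.024     ] [0.35690752 0.22260657 0.10060444]
10 rows: xyz [ 0.0081 -0.0115 -0.0008] r [-0.000e+00 -1.000e-04 -1.569e-01] norm mm 14.1 deg 9.0
5 rows: xyz [0.0056 0.     0.0195] r [ 0.     -0.1396  0.    ] norm mm 20.3 deg 8.0
```

Call:
play_rows([
  {"x":0.008,"y":-0.0115,"z":-0.0008,"rx":0,"ry":0,"rz":-0.157,"grip":-1},
  {"x":0.008,"y":-0.0115,"z":-0.0008,"rx":0,"ry":0,"rz":-0.157,"grip":-1},
  {"x":0.008,"y":-0.0115,"z":-0.0008,"rx":0,"ry":0,"rz":-0.157,"grip":-1},
  {"x":0.008,"y":-0.0115,"z":-0.0008,"rx":0,"ry":0,"rz":-0.157,"grip":-1},
  {"x":0.008,"y":-0.0115,"z":-0.0008,"rx":0,"ry":0,"rz":-0.157,"grip":-1},
  {"x":0.008,"y":-0.0115,"z":-0.0008,"rx":0,"ry":0,"rz":-0.157,"grip":-1},
  {"x":0.008,"y":-0.0115,"z":-0.0008,"rx":0,"ry":0,"rz":-0.157,"grip":-1},
  {"x":0.008,"y":-0.0115,"z":-0.0008,"rx":0,"ry":0,"rz":-0.157,"grip":-1},
  {"x":0.008,"y":-0.0115,"z":-0.0008,"rx":0,"ry":0,"rz":-0.157,"grip":-1},
  {"x":0.008,"y":-0.0115,"z":-0.0008,"rx":0,"ry":0,"rz":-0.157,"grip":-1},
])

```text
time_s: 9.05
position: [0.3571, 0.2224, 0.1986]
tool_rot: [[-0.711, -0.703, -0.003], [-0.703, 0.711, -0.001], [0.003, 0.002, -1.0]]
ft_force: [-0.1, 0.2, 0.6]
grip_width: 0.0852
```

Call:
play_rows([
  {"x":0.0056,"y":0,"z":0.0195,"rx":0,"ry":-0.14,"rz":0,"grip":-1},
  {"x":0.0056,"y":0,"z":0.0195,"rx":0,"ry":-0.14,"rz":0,"grip":-1},
  {"x":0.0056,"y":0,"z":0.0195,"rx":0,"ry":-0.14,"rz":0,"grip":-1},
  {"x":0.0056,"y":0,"z":0.0195,"rx":0,"ry":-0.14,"rz":0,"grip":-1},
  {"x":0.0056,"y":0,"z":0.0195,"rx":0,"ry":-0.14,"rz":0,"grip":-1},
  {"x":0,"y":0,"z":0,"rx":0,"ry":0,"rz":0,"grip":-1},
])

```text
time_s: 9.8
position: [0.3596, 0.2546, 0.1484]
tool_rot: [[-0.595, -0.682, 0.425], [-0.559, 0.731, 0.392], [-0.578, -0.004, -0.816]]
ft_force: [-0.7, -0.2, -0.7]
grip_width: 0.0855
```

```bash
python3 - <<'E'
from h import *; from fit import *; from plan import *
im=grab('wrist','w4.png'); np.save('w4.npy',im,allow_pickle=True)
C=wcloud(im); m=(np.hypot(C[...,0]-.449,C[...,1]-.31)<.12)&(C[...,2]>.036)&(C[...,2]<.055)&(im['range_z']>0)
x,_,r=fit_tray(C[m],[.449,.31,.775]); print('tray wrist',x[:2].round(4),np.degrees(x[2]),r.round(4),m.sum())
print(env.observe()['q'].round(1))
h=44.3; c=np.array([.448,.3115,0]); f=np.array([np.cos(np.radians(h)),np.sin(np.radians(h)),0])
R=Rlean(h,40); g=c-.063*f+[0,0,.024]
rows(g,R,3)
E
```

```text
tray wrist [0.4473 0.3101] 44.02914750429952 0.0014 2150
[   8.9    9.5  122.9   48.9   25.2 -165.2]
3 rows: xyz [ 0.0141 -0.0065  0.0413] r [-0.0057 -0.0276 -0.0047] norm mm 44.1 deg 1.6
```

View pics/w4.png

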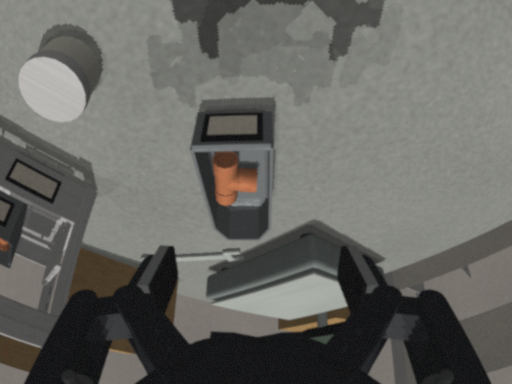

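The lean drove joint 6 to its limit (-165°), so the pose wasn't reached. The tray is untouched at (235,170) in the picture. I'll back out and fit a kinematic model so I can choose a feasible way to take it.

```bash
cat > rec.py <<'E'
import json,os
from plan import *
def rec():
    o=env.observe(); L=json.load(open('rec.json')) if os.path.exists('rec.json') else []
    L.append([o['q'].tolist(),o['position'].tolist(),o['tool_rot'].tolist()]); json.dump(L,open('rec.json','w'))
    print(o['q'].round(2),o['position'].round(4))
E
python3 - <<'E'
from rec import *; import json
json.dump([[[-85.562,21.8048,74.3372,-.0005,83.8574,-12.3343],[.15871928,-.52656929,.24533118],[[.957459,.288569,0],[.288569,-.957459,0],[0,0,-1]]]],open('rec.json','w'))
rec()
rows([.38,.25,.22],Rlean(44.3,15),3)
E
```

```text
[   8.89    9.48  122.92   48.94   25.18 -165.21] [0.3599 0.2543 0.1484]
3 rows: xyz [-0.0148 -0.0058 -0.0192] r [-0.0046  0.1178 -0.0059] norm mm 24.9 deg 6.8
```

Call:
play_rows([
  {"x":-0.015,"y":-0.006,"z":-0.019,"rx":-0.005,"ry":0.118,"rz":-0.006,"grip":-1},
  {"x":-0.015,"y":-0.006,"z":-0.019,"rx":-0.005,"ry":0.118,"rz":-0.006,"grip":-1},
])

```text
time_s: 10.1
position: [0.3691, 0.252, 0.1885]
tool_rot: [[-0.655, -0.698, 0.288], [-0.635, 0.716, 0.29], [-0.408, 0.007, -0.913]]
ft_force: [-0.2, 0.6, -1.6]
grip_width: 0.0857
```

```bash
python3 -c "
from rec import *; rec()"
```

```text
[  11.6     6.95  110.37   19.06   43.86 -134.23] [0.3691 0.252  0.1885]
```

Call:
play_rows([
  {"x":-0.015,"y":-0.006,"z":-0.019,"rx":-0.005,"ry":0.118,"rz":-0.006,"grip":-1},
  {"x":-0.015,"y":-0.006,"z":-0.019,"rx":0.1,"ry":0.1,"rz":0.1,"grip":-1},
])

```text
time_s: 10.35
position: [0.3895, 0.253, 0.2352]
tool_rot: [[-0.765, -0.611, 0.204], [-0.609, 0.789, 0.082], [-0.211, -0.061, -0.976]]
ft_force: [-0.6, -1.3, -0.4]
grip_width: 0.0857
```

```bash
cat > kin.py <<'E'
import numpy as np, json
from scipy.spatial.transform import Rotation as Ro
from scipy.optimize import least_squares
def fk(q,k,w=False):
    d1,a1,L2,a3,L4,off,L6,offs,s4,s6,c6=k
    q=np.radians(q); y=lambda a:Ro.from_euler('y',a).as_matrix(); z=lambda a:Ro.from_euler('z',a).as_matrix()
    R=z(q[0]); p=R@np.array([a1,offs,d1]); R=R@y(q[1]); p=p+R@[0,0,L2]; R=R@y(q[2]); p=p+R@[a3,0,L4]
    R=R@z(s4*q[3]); p=p+R@[0,off,0]; R=R@y(q[4]); R=R@z(s6*q[5]+c6); p=p+R@[0,0,L6]
    return p,R
def load(): return [(np.array(a),np.array(b),np.array(c)) for a,b,c in json.load(open('rec.json'))]
def calib():
    D=load(); best=None
    for s4 in(1,-1):
      for s6 in(1,-1):
        def res(k):
            r=[]
            for q,p,R in D:
                P,Q=fk(q,[*k[:8],s4,s6,k[8]]); r+=list((P-p)*10)+list((Q-R).ravel())
            return np.array(r+list(1e-3*(k[[1,3,7]])))
        for c6 in(0,1.57,3.14,-1.57):
            for off in(.1,-.1):
              o=least_squares(res,[.2,0,.5,0,.5,off,.2,0,c6])
              if best is None or o.cost<best[0]: best=(o.cost,np.array([*o.x[:8],s4,s6,o.x[8]]))
    return best
def ik(p,R,k,q0,lo=np.array([-178,-50.5,12.8,-81,10.2,-165]),hi=np.array([178,133,142,261,163,165])):
    def res(q):
        P,Q=fk(q,k); return np.r_[(P-p)*20,(Q-R).ravel()]
    o=least_squares(res,np.clip(q0,lo+.1,hi-.1),bounds=(lo,hi)); P,Q=fk(o.x,k)
    return o.x,np.linalg.norm(P-p),np.degrees(np.linalg.norm(Ro.from_matrix(Q.T@R).as_rotvec()))
E
python3 - <<'E'
from rec import *; from kin import *; rec()
c,k=calib(); print(c,k.round(4))
for q,p,R in load(): P,Q=fk(q,k); print((P-p).round(4),np.abs(Q-R).max().round(3))
np.save('k.npy',k)
E
```

```text
[  17.86    8.73   95.9     1.01   62.71 -110.64] [0.3895 0.253  0.2352]
1.2401145265849171e-08 [ 0.1301 -0.      0.5371  0.103   0.3508  0.      0.2435  0.1175  1.
  1.      1.5708]
[0. 0. 0.] 0.0
[0. 0. 0.] 0.0
[-0. -0. -0.] 0.0
[ 0. -0. -0.] 0.0
```

The model fits the arm exactly. Now a feasibility map for the grasp and the rack poses.

```bash
cat > feas.py <<'E'
from kin import *; from plan import Rlean,Rdown
k=np.load('k.npy')
def best(p,R):
    b=None
    az=np.degrees(np.arctan2(p[1],p[0]))
    for q0 in ([az-13,20,90,0,40,-90],[az-13,20,110,30,25,-120],[az-13,40,80,-30,40,-60],[az-13,40,80,20,60,90],[az-13,10,120,170,30,60]):
        x,e,a=ik(np.array(p),R,k,q0); 
        if b is None or e*1000+a<b[1]*1000+b[2]: b=(x,e,a)
    return b
E
python3 - <<'E'
from feas import *
c=np.array([.448,.3115,0]); h=44.3
f=lambda h:np.array([np.cos(np.radians(h)),np.sin(np.radians(h)),0])
print('counter grasp')
for lean in (25,30,35,40,45):
    for back in (0,.05,.1):
        R=Rlean(h,lean); p=c-.063*f(h)+[0,0,.024]-back*R[:,2]; b=best(p,R); print(lean,back,b[0].round(0),'%.4f %.1f'%b[1:])
print('rack')
for lean in (30,35,40,45):
    hh=-2.9; R=Rlean(hh,lean); 
    for xr in (-.1,0,.02):
        p=np.array([.6045,0,0])+xr*f(hh)+[0,0,.085]; b=best(p,R); print(lean,xr,b[0].round(0),'%.4f %.1f'%b[1:])
E
```

```text
counter grasp
25 0 [  13.   30.  118.   48.   17. -165.] 0.0001 0.7
25 0.05 [  11.   22.  119.   38.   22. -157.] 0.0000 0.0
25 0.1 [   9.   15.  118.   30.   29. -149.] 0.0000 0.0
30 0 [ 11.  30. 122.  83.  16. 158.] 0.0000 0.0
30 0.05 [  8.  23. 125.  74.  19. 165.] 0.0004 2.1
30 0.1 [   6.   14.  123.   44.   25. -165.] 0.0001 0.8
35 0 [ 10.  32. 125. 109.  20. 131.] 0.0000 0.0
35 0.05 [  6.  24. 127.  90.  21. 148.] 0.0000 0.0
35 0.1 [  3.  15. 128.  71.  24. 165.] 0.0001 0.3
40 0 [  8.  34. 128. 124.  27. 114.] 0.0000 0.0
40 0.05 [  4.  26. 131. 111.  26. 124.] 0.0000 0.0
40 0.1 [ -1.  17. 133.  92.  27. 140.] 0.0000 0.0
45 0 [  6.  37. 131. 132.  36. 103.] 0.0000 0.0
45 0.05 [  1.  30. 135. 123.  35. 108.] 0.0000 0.0
45 0.1 [ -5.  21. 138. 109.  34. 118.] 0.0000 0.0
rack
30 -0.1 [ -16.   23.  115.   28.   14. -129.] 0.0000 0.0
30 0 [ -13.   29.  100.   14.   22. -112.] 0.0000 0.0
30 0.02 [ -13.   31.   97.   13.   23. -110.] 0.0000 0.0
35 -0.1 [ -17.   23.  119.   62.   10. -164.] 0.0001 0.9
35 0 [ -14.   29.  104.   26.   14. -125.] 0.0000 0.0
35 0.02 [ -13.   31.  100.   23.   16. -120.] 0.0000 0.0
40 -0.1 [-18.  24. 122. 119.  11. 139.] 0.0000 0.0
40 0 [ -15.   30.  106.   58.   10. -156.] 0.0002 1.3
40 0.02 [ -14.   31.  103.   48.   10. -146.] 0.0001 0.7
45 -0.1 [-18.  26. 126. 144.  19. 114.] 0.0000 0.0
45 0 [-15.  31. 110. 121.  10. 140.] 0.0001 0.4
45 0.02 [-15.  32. 107. 113.  10. 149.] 0.0001 1.2
```

```bash
python3 - <<'E'
from feas import *
f=lambda h:np.array([np.cos(np.radians(h)),np.sin(np.radians(h)),0])
def bestB(p,R,q0=[-10,30,115,140,25,115]):
    return ik(np.array(p),R,k,q0)
print('rack B')
for hh in (-2.9,):
  for lean in (44,46,48,50,53):
    R=Rlean(hh,lean); q0=[-18,26,126,144,19,114]
    for z in (.085,.12):
      for xr in (-.15,-.1,-.05,-.02,0,):
        p=np.array([.6045,0,0])+xr*f(hh)+[0,0,z]; b=bestB(p,R,q0); print(lean,z,xr,b[0].round(0),'%.4f %.1f'%b[1:])
E
```

```text
rack B
44 0.085 -0.15 [-21.  23. 133. 146.  22. 109.] 0.0000 0.0
44 0.085 -0.1 [-18.  25. 125. 141.  17. 117.] 0.0000 0.0
44 0.085 -0.05 [-16.  28. 117. 131.  12. 129.] 0.0000 0.0
44 0.085 -0.02 [-15.  29. 113. 121.  10. 140.] 0.0000 0.3
44 0.085 0 [-15.  30. 110. 113.  10. 148.] 0.0001 1.1
44 0.12 -0.15 [-21.  17. 130. 126.  15. 130.] 0.0000 0.0
44 0.12 -0.1 [-18.  20. 123. 116.  12. 142.] 0.0000 0.0
44 0.12 -0.05 [-17.  23. 115.  99.  10. 161.] 0.0001 0.7
44 0.12 -0.02 [-16.  25. 111.  96.  10. 165.] 0.0002 1.7
44 0.12 0 [-15.  27. 109.  96.  10. 165.] 0.0004 2.6
46 0.085 -0.15 [-21.  25. 134. 149.  27. 105.] 0.0000 0.0
46 0.085 -0.1 [-18.  26. 126. 146.  20. 111.] 0.0000 0.0
46 0.085 -0.05 [-16.  28. 118. 140.  15. 119.] 0.0000 0.0
46 0.085 -0.02 [-15.  30. 114. 134.  12. 127.] 0.0000 0.0
46 0.085 0 [-15.  31. 111. 128.  11. 133.] 0.0000 0.0
46 0.12 -0.15 [-21.  17. 131. 134.  19. 121.] 0.0000 0.0
46 0.12 -0.1 [-18.  20. 124. 129.  14. 129.] 0.0000 0.0
46 0.12 -0.05 [-16.  23. 116. 117.  11. 143.] 0.0000 0.0
46 0.12 -0.02 [-16.  25. 112. 106.  10. 155.] 0.0001 0.7
46 0.12 0 [-15. 
[... 1031 characters left out ...]
39.  16. 121.] 0.0000 0.0
50 0.12 -0.02 [-16.  26. 114. 134.  14. 126.] 0.0000 0.0
50 0.12 0 [-15.  27. 111. 130.  12. 132.] 0.0000 0.0
53 0.085 -0.15 [-23.  30. 139. 156.  43.  95.] 0.0000 0.0
53 0.085 -0.1 [-19.  30. 131. 156.  34. 100.] 0.0000 0.0
53 0.085 -0.05 [-17.  31. 122. 155.  28. 104.] 0.0000 0.0
53 0.085 -0.02 [-16.  32. 118. 154.  24. 106.] 0.0000 0.0
53 0.085 0 [-15.  33. 115. 153.  22. 108.] 0.0000 0.0
53 0.12 -0.15 [-23.  21. 136. 150.  33. 104.] 0.0000 0.0
53 0.12 -0.1 [-19.  23. 128. 149.  27. 108.] 0.0000 0.0
53 0.12 -0.05 [-17.  25. 121. 148.  21. 112.] 0.0000 0.0
53 0.12 -0.02 [-16.  27. 116. 145.  18. 115.] 0.0000 0.0
53 0.12 0 [-15.  28. 113. 143.  17. 118.] 0.0000 0.0
```

```bash
cat > sim.py <<'E'
from kin import *; from plan import *
k=np.load('k.npy')
LO=np.array([-178.1,-50.7,12.7,-81.4,10,-165.2]);HI=np.array([178.1,133.3,142.1,261.4,163.1,165.2]);SP=.7*np.array([136.94,136.94,180,180,180,180])/8
def step(q,row):
    p,R=fk(q,k); p2=p+R@np.array(row[:3]); R2=R@Ro.from_rotvec(row[3:]).as_matrix()
    x,e,a=ik(p2,R2,k,q,LO,HI); return x,e,a
def run(q,rowlist,verbose=True):
    tr=[q]
    for r in rowlist:
        x,e,a=step(q,r); fl='' if e<2e-4 and a<.3 else ' ERR %.4f %.1f'%(e,a)
        if (abs(x-q)>SP).any(): fl+=' FAST'+str((abs(x-q)/SP).round(1))
        q=x; tr.append(q)
        if verbose: print(q.round(0),fk(q,k)[0].round(3),fl)
    return q,tr
def screw(q,p,R,n):
    A=T(*fk(q,k)); E=expm(np.real(logm(np.linalg.inv(A)@T(np.array(p),R)))/n)
    r=np.r_[E[:3,3],Ro.from_matrix(E[:3,:3]).as_rotvec()]; return r
E
python3 - <<'E'
from sim import *
h=44.3; c=np.array([.448,.3115,0]); f=np.array([np.cos(np.radians(h)),np.sin(np.radians(h)),0])
R=Rlean(h,48); g=c-.064*f+[0,0,.022]; pre=g-.05*R[:,2]+[0,0,.05]; W=g-.06*R[:,2]+[0,0,.15]
for P in (g,pre,W): x,e,a=ik(P,R,k,[4,25,132,120,30,115]); print(P.round(3),x.round(1),e,a)
qW=x
q=env.observe()['q'].copy(); print(q.round(1))
# joint-interp
for n in (36,):
    prev=q
    zmin=[]
    for i in range(1,n+1):
        qi=q+(qW-q)*i/n; p,Rr=fk(qi,k); zmin.append(p[2])
    print(np.round(zmin[::4],3))
# option: roll first then screw
for roll in (150,170,190,210,230,250,270):
    q1=q.copy(); q1[5]+=roll
    for n in(14,):
        r=screw(q1,W,R,n); 
        qe,tr=run(q1,[r]*n,False); p,Rr=fk(qe,k); print(roll,q1[5].round(0),r.round(3),'deg %.1f'%np.degrees(np.linalg.norm(r[3:])),qe.round(0),np.linalg.norm(p-W).round(4),min(fk(t,k)[0][2] for t in tr).round(3),'q5min',min(t[4] for t in tr).round(0))
E
```

```text
[0.402 0.267 0.022] [  4.7  39.2 133.3 135.4  42.4  97.1] 1.0671669166805327e-14 1.1312177095803216e-11
[0.376 0.241 0.105] [ -0.7  21.3 134.5 111.3  34.3 120.9] 1.166147132111479e-14 7.73183454925376e-12
[0.37  0.236 0.212] [ -3.1   2.2 126.5  73.2  36.2 165. ] 0.000530136392422986 2.4925695817017983
[  17.9    8.7   95.9    1.    62.7 -110.6]
[0.232 0.222 0.216 0.213 0.212 0.213 0.213 0.214 0.213]
150 39.0 [ 0.001 -0.003  0.    -0.062 -0.005 -0.184] deg 11.1 [   3.    1.  121.   50.   33. -165.] 0.0013 0.213 q5min 18.0
170 59.0 [ 0.    -0.004  0.    -0.068  0.006 -0.206] deg 12.5 [   3.    1.  121.   50.   33. -165.] 0.0013 0.213 q5min 14.0
190 79.0 [ 0.     0.003  0.001  0.063 -0.017  0.197] deg 11.9 [ -3.   2. 126.  73.  36. 165.] 0.0005 0.212 q5min 36.0
210 99.0 [ 0.001  0.003  0.001  0.054 -0.025  0.174] deg 10.5 [ -3.   2. 126.  73.  36. 165.] 0.0005 0.212 q5min 36.0
230 119.0 [ 0.001  0.003  0.001  0.046 -0.032  0.151] deg 9.2 [ -3.   2. 126.  73.  37. 165.] 0.0005 0.212 q5min 37.0
250 139.0 [ 0.002  0.002  0.001  0.037 -0.037  0.127] deg 7.9 [ -4.   2. 126.  73.  37. 165.] 0.0006 0.212 q5min 37.0
270 159.0 [ 0.002  0.002  0.001  0.029 -0.041  0.103] deg 6.6 [ -5.   3. 126.  73.  41. 164.] 0.0011 0.211 q5min 41.0
```

```bash
python3 - <<'E'
from sim import *
h=44.3; c=np.array([.448,.3115,0]); f=np.array([np.cos(np.radians(h)),np.sin(np.radians(h)),0])
R=Rlean(h,48); g=c-.064*f+[0,0,.022]
q=env.observe()['q'].copy()
for back,up in ((.05,.07),(.05,.09),(.03,.09),(.0,.10)):
    W=g-back*R[:,2]+[0,0,up]
    x,e,a=ik(W,R,k,[4,25,132,120,30,115]); print(W.round(3),x.round(1),round(e,4),round(a,2))
W=g-.03*R[:,2]+[0,0,.09]
for roll in (180,190,200,210,230):
    q1=q.copy(); q1[5]+=roll; n=14
    r=screw(q1,W,R,n); qe,tr=run(q1,[r]*n,False); p,Rr=fk(qe,k); print(roll,q1[5].round(0),r.round(4),'deg %.1f'%np.degrees(np.linalg.norm(r[3:])),qe.round(0),np.linalg.norm(p-W).round(4),'q5min',min(t[4] for t in tr).round(0))
    lows=[]
    for t in tr:
        p,Rr=fk(t,k); lows.append(min((p+Rr@np.array([a,b,cc]))[2] for a in(-.012,.016) for b in(-.058,.058) for cc in(-.05,.005)))
    print('  lows',np.round(lows,3))
E
```

```text
[0.376 0.241 0.125] [ -0.7  17.1 132.8 102.7  32.6 131.2] 0.0 0.0
[0.376 0.241 0.145] [ -0.7  13.2 130.9  93.7  31.8 141.9] 0.0 0.0
[0.386 0.251 0.132] [  1.6  16.6 130.1 100.1  30.8 136.7] 0.0 0.0
[0.402 0.267 0.122] [  4.7  19.7 127.7 104.4  29.3 134.7] 0.0 0.0
180 69.0 [ 0.001   0.0056  0.0066  0.0677 -0.0121  0.2085] deg 12.6 [  2.  17. 130. 100.  31. 137.] 0.0 q5min 31.0
  lows [0.224 0.219 0.207 0.195 0.184 0.172 0.16  0.149 0.139 0.131 0.125 0.121
 0.118 0.117 0.117]
190 79.0 [ 0.0013  0.0052  0.0066  0.0632 -0.0171  0.1971] deg 11.9 [  2.  17. 130. 100.  31. 137.] 0.0 q5min 31.0
  lows [0.226 0.217 0.206 0.194 0.184 0.172 0.16  0.15  0.141 0.133 0.127 0.122
 0.119 0.117 0.117]
200 89.0 [ 0.0016  0.0049  0.0066  0.0588 -0.0215  0.1856] deg 11.2 [  2.  17. 130. 100.  31. 137.] 0.0 q5min 31.0
  lows [0.227 0.216 0.204 0.194 0.183 0.172 0.161 0.151 0.142 0.134 0.128 0.123
 0.12  0.118 0.117]
210 99.0 [ 0.0018  0.0046  0.0066  0.0543 -0.0255  0.174 ] deg 10.5 [  2.  17. 130. 100.  31. 137.] 0.0 q5min 31.0
  lows [0.225 0.214 0.203 0.193 0.183 0.171 0.161 0.151 0.143 0.135 0.129 0.124
 0.121 0.118 0.117]
230 119.0 [ 0.0023  0.004   0.0066  0.0456 -0.0321  0.1506] deg 9.2 [  2.  17. 130. 100.  31. 137.] 0.0 q5min 31.0
  lows [0.221 0.211 0.202 0.193 0.182 0.172 0.162 0.153 0.145 0.138 0.132 0.126
 0.122 0.119 0.117]
```

Plan: roll the tool +210° at height, then a 14-row screw into the other wrist branch, which stays within joint ranges for both the grasp and the rack.

Call:
play_rows([
  {"x":0,"y":0,"z":0,"rx":0,"ry":0,"rz":0.1745,"grip":-1},
  {"x":0,"y":0,"z":0,"rx":0,"ry":0,"rz":0.1745,"grip":-1},
  {"x":0,"y":0,"z":0,"rx":0,"ry":0,"rz":0.1745,"grip":-1},
  {"x":0,"y":0,"z":0,"rx":0,"ry":0,"rz":0.1745,"grip":-1},
  {"x":0,"y":0,"z":0,"rx":0,"ry":0,"rz":0.1745,"grip":-1},
  {"x":0,"y":0,"z":0,"rx":0,"ry":0,"rz":0.1745,"grip":-1},
  {"x":0,"y":0,"z":0,"rx":0,"ry":0,"rz":0.1745,"grip":-1},
  {"x":0,"y":0,"z":0,"rx":0,"ry":0,"rz":0.1745,"grip":-1},
  {"x":0,"y":0,"z":0,"rx":0,"ry":0,"rz":0.1745,"grip":-1},
  {"x":0,"y":0,"z":0,"rx":0,"ry":0,"rz":0.1745,"grip":-1},
  {"x":0,"y":0,"z":0,"rx":0,"ry":0,"rz":0.1745,"grip":-1},
])

```text
time_s: 11.72
position: [0.3883, 0.2537, 0.2338]
tool_rot: [[-0.313, 0.928, 0.203], [0.949, 0.302, 0.087], [0.019, 0.22, -0.975]]
ft_force: [-0.9, 0.1, -0.2]
grip_width: 0.0853
```

Call:
play_rows([
  {"x":0,"y":0,"z":0,"rx":0,"ry":0,"rz":0.1745,"grip":-1},
  {"x":0,"y":0,"z":0,"rx":0,"ry":0,"rz":0.1745,"grip":-1},
  {"x":0,"y":0,"z":0,"rx":0,"ry":0,"rz":0.1745,"grip":-1},
  {"x":0,"y":0,"z":0,"rx":0,"ry":0,"rz":0.1745,"grip":-1},
  {"x":0,"y":0,"z":0,"rx":0,"ry":0,"rz":0.1745,"grip":-1},
  {"x":0,"y":0,"z":0,"rx":0,"ry":0,"rz":0.1745,"grip":-1},
  {"x":0,"y":0,"z":0,"rx":0,"ry":0,"rz":0.1745,"grip":-1},
  {"x":0,"y":0,"z":0,"rx":0,"ry":0,"rz":0.1745,"grip":-1},
  {"x":0,"y":0,"z":0,"rx":0,"ry":0,"rz":0.1745,"grip":-1},
  {"x":0,"y":0,"z":0,"rx":0,"ry":0,"rz":0.1745,"grip":-1},
])

```text
time_s: 12.98
position: [0.3883, 0.2537, 0.2338]
tool_rot: [[0.968, 0.148, 0.203], [0.132, -0.987, 0.087], [0.213, -0.057, -0.975]]
ft_force: [0.2, -0.8, 0.5]
grip_width: 0.0853
```

```bash
python3 - <<'E'
from sim import *
h=44.3; c=np.array([.448,.3115,0]); f=np.array([np.cos(np.radians(h)),np.sin(np.radians(h)),0])
R=Rlean(h,48); g=c-.064*f+[0,0,.022]; W=g-.03*R[:,2]+[0,0,.09]
q=env.observe()['q'].copy(); print(q.round(1))
n=14; r=screw(q,W,R,n); print(r.round(4)); run(q,[r.round(3)]*n)
E
```

```text
[17.8  8.7 96.2  1.3 62.4 99.2]
[ 0.0019  0.0045  0.0065  0.0542 -0.0251  0.174 ]
[ 15.   9.  97.   6.  62. 104.] [0.392 0.251 0.228] 
[ 13.   9.  98.  10.  62. 110.] [0.395 0.247 0.222] 
[ 10.  10.  99.  15.  61. 115.] [0.397 0.244 0.216] 
[  7.  10. 101.  20.  59. 119.] [0.399 0.242 0.209] 
[  5.  10. 103.  24.  58. 124.] [0.399 0.239 0.202] 
[  3.  10. 106.  29.  55. 128.] [0.399 0.237 0.194] 
[  1.  10. 109.  35.  53. 132.] [0.399 0.236 0.187] 
[ -0.  11. 112.  41.  50. 135.] [0.398 0.236 0.18 ] 
[ -2.  11. 115.  47.  47. 138.] [0.396 0.236 0.172] 
[ -2.  11. 118.  54.  44. 141.] [0.395 0.237 0.165] 
[ -2.  12. 121.  62.  40. 142.] [0.393 0.239 0.158] 
[ -2.  13. 124.  72.  37. 143.] [0.391 0.242 0.151] 
[ -1.  14. 127.  83.  33. 143.] [0.39  0.246 0.145] 
[  1.  15. 129.  96.  30. 141.] [0.389 0.25  0.139]
```

Call:
play_rows([
  {"x":0.0019,"y":0.0045,"z":0.0065,"rx":0.054,"ry":-0.025,"rz":0.174,"grip":-1},
  {"x":0.0019,"y":0.0045,"z":0.0065,"rx":0.054,"ry":-0.025,"rz":0.174,"grip":-1},
  {"x":0.0019,"y":0.0045,"z":0.0065,"rx":0.054,"ry":-0.025,"rz":0.174,"grip":-1},
  {"x":0.0019,"y":0.0045,"z":0.0065,"rx":0.054,"ry":-0.025,"rz":0.174,"grip":-1},
  {"x":0.0019,"y":0.0045,"z":0.0065,"rx":0.054,"ry":-0.025,"rz":0.174,"grip":-1},
  {"x":0.0019,"y":0.0045,"z":0.0065,"rx":0.054,"ry":-0.025,"rz":0.174,"grip":-1},
  {"x":0.0019,"y":0.0045,"z":0.0065,"rx":0.054,"ry":-0.025,"rz":0.174,"grip":-1},
  {"x":0.0019,"y":0.0045,"z":0.0065,"rx":0.054,"ry":-0.025,"rz":0.174,"grip":-1},
])

```text
time_s: 13.98
position: [0.3961, 0.2343, 0.1746]
tool_rot: [[0.384, -0.894, 0.233], [-0.836, -0.229, 0.499], [-0.393, -0.386, -0.835]]
ft_force: [1.1, -0.2, -0.7]
grip_width: 0.0852
```

```bash
python3 - <<'E'
from sim import *
h=44.3; c=np.array([.448,.3115,0]); f=np.array([np.cos(np.radians(h)),np.sin(np.radians(h)),0])
R=Rlean(h,48); g=c-.064*f+[0,0,.022]; W=g-.03*R[:,2]+[0,0,.09]
q=env.observe()['q'].copy(); print(q.round(1))
n=8; r=screw(q,W,R,n); print(r.round(4)); run(q,[r.round(3)]*n)
E
```

```text
[ -0.8  11.  112.5  41.4  49.5 134.1]
[ 0.0015  0.0033  0.0048  0.041  -0.0187  0.1304]
[ -2.  11. 115.  46.  47. 136.] [0.395 0.234 0.168] 
[ -2.  12. 117.  52.  45. 138.] [0.394 0.235 0.162] 
[ -3.  12. 120.  58.  42. 139.] [0.393 0.236 0.156] 
[ -3.  13. 122.  64.  40. 139.] [0.392 0.238 0.151] 
[ -3.  14. 124.  72.  37. 139.] [0.391 0.24  0.145] 
[ -2.  15. 127.  81.  35. 138.] [0.39  0.242 0.139] 
[ -1.  16. 129.  90.  33. 137.] [0.389 0.245 0.134] 
[  1.  17. 130. 101.  31. 135.] [0.389 0.249 0.129]
```

The controller follows the predicted branch.

Call:
play_rows([
  {"x":0.0015,"y":0.0033,"z":0.0048,"rx":0.041,"ry":-0.019,"rz":0.13,"grip":-1},
  {"x":0.0015,"y":0.0033,"z":0.0048,"rx":0.041,"ry":-0.019,"rz":0.13,"grip":-1},
  {"x":0.0015,"y":0.0033,"z":0.0048,"rx":0.041,"ry":-0.019,"rz":0.13,"grip":-1},
  {"x":0.0015,"y":0.0033,"z":0.0048,"rx":0.041,"ry":-0.019,"rz":0.13,"grip":-1},
  {"x":0.0015,"y":0.0033,"z":0.0048,"rx":0.041,"ry":-0.019,"rz":0.13,"grip":-1},
  {"x":0.0015,"y":0.0033,"z":0.0048,"rx":0.041,"ry":-0.019,"rz":0.13,"grip":-1},
  {"x":0.0015,"y":0.0033,"z":0.0048,"rx":0.041,"ry":-0.019,"rz":0.13,"grip":-1},
  {"x":0.0015,"y":0.0033,"z":0.0048,"rx":0.041,"ry":-0.019,"rz":0.13,"grip":-1},
  {"x":0,"y":0,"z":0,"rx":0,"ry":0,"rz":0,"grip":-1},
])

```text
time_s: 15.1
position: [0.3855, 0.2527, 0.132]
tool_rot: [[-0.471, -0.706, 0.529], [-0.473, 0.708, 0.524], [-0.745, -0.003, -0.668]]
ft_force: [0.5, 0.6, 0.8]
grip_width: 0.0855
```

```bash
python3 - <<'E'
from sim import *
from h import *; from fit import *
im=grab('wrist','w5.png'); np.save('w5.npy',im,allow_pickle=True)
C=wcloud(im); m=(np.hypot(C[...,0]-.449,C[...,1]-.31)<.12)&(C[...,2]>.036)&(C[...,2]<.055)&(im['range_z']>0)
x,_,r=fit_tray(C[m],[.449,.31,.775]); print('tray wrist',x[:2].round(4),np.degrees(x[2]),r.round(4),m.sum())
h=44.3; c=np.array([.448,.3113,0]); f=np.array([np.cos(np.radians(h)),np.sin(np.radians(h)),0])
R=Rlean(h,48); g=c-.064*f+[0,0,.022]
o=env.observe(); q=o['q'].copy(); print(q.round(1),o['position'])
# pre: same approach line? 
pre=g-.07*R[:,2]
for tgt,n in((pre,3),(g,3)):
    r=screw(q,tgt,R,n); print(r.round(4)); q,_=run(q,[r]*n)
E
```

```text
tray wrist [0.4473 0.3097] 44.3441422617864 0.0015 2852
[  1.6  16.7 130.   99.9  31.1 136.1] [0.38611243 0.2525909  0.13245687]
[ 0.0226 -0.0003  0.0065  0.0017  0.001   0.0038]
[  0.  20. 133. 109.  33. 124.] [0.379 0.245 0.111] 
[ -2.  25. 137. 117.  37. 112.] [0.372 0.238 0.09 ] 
[ -3.  30. 140. 124.  42. 101.] [0.365 0.23  0.069] 
[-0.      0.      0.0233  0.     -0.      0.    ]
[ -0.  33. 138. 129.  42.  99.] [0.377 0.242 0.053] 
[  2.  36. 136. 132.  42.  98.] [0.39  0.254 0.038] 
[  5.  39. 133. 135.  42.  97.] [0.402 0.267 0.022]
```

View pics/w5.png

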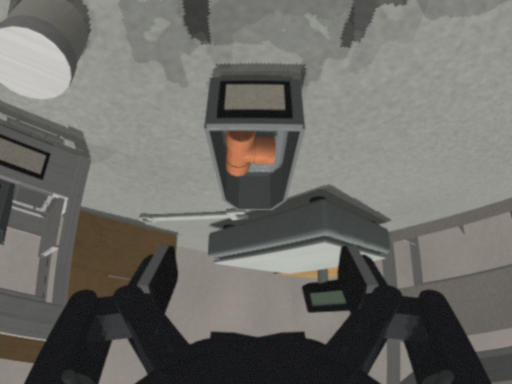

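The picture shows the tray centred ahead of the jaws at (255,130), with the blank label towards me and the tee inside. I'll go in along the tool axis and close.

Call:
play_rows([
  {"x":0.0226,"y":-0.0003,"z":0.0065,"rx":0.0017,"ry":0.001,"rz":0.004,"grip":-1},
  {"x":0.0226,"y":-0.0003,"z":0.0065,"rx":0.0017,"ry":0.001,"rz":0.004,"grip":-1},
  {"x":0.0226,"y":-0.0003,"z":0.0065,"rx":0.0017,"ry":0.001,"rz":0.004,"grip":-1},
  {"x":0,"y":0,"z":0.02,"rx":0,"ry":0,"rz":0,"grip":-1},
  {"x":0,"y":0,"z":0.02,"rx":0,"ry":0,"rz":0,"grip":-1},
  {"x":0,"y":0,"z":0.015,"rx":0,"ry":0,"rz":0,"grip":-1},
  {"x":0,"y":0,"z":0.01,"rx":0,"ry":0,"rz":0,"grip":-1},
  {"x":0,"y":0,"z":0,"rx":0,"ry":0,"rz":0,"grip":-1},
])

```text
time_s: 16.15
position: [0.4001, 0.2643, 0.0259]
tool_rot: [[-0.48, -0.696, 0.534], [-0.464, 0.718, 0.519], [-0.744, 0.001, -0.668]]
ft_force: [-1.1, 0.8, 0.3]
grip_width: 0.0854
```

```bash
python3 - <<'E'
from sim import *
from h import *
im=grab('wrist','w6.png'); np.save('w6.npy',im,allow_pickle=True)
h=44.3; c=np.array([.448,.3108,0]); f=np.array([np.cos(np.radians(h)),np.sin(np.radians(h)),0])
R=Rlean(h,48); g=c-.064*f+[0,0,.022]
rows(g,R,1); o=env.observe(); print(o['ft_force'],o['q'].round(1))
E
```

```text
1 rows: xyz [ 0.001  -0.0002  0.005 ] r [-0.0015  0.0019 -0.0033] norm mm 5.1 deg 0.2
[-0.34462274 -0.13169862  0.13516359] [  4.2  38.6 133.8 134.9  42.5  97.4]
```

View pics/w6.png

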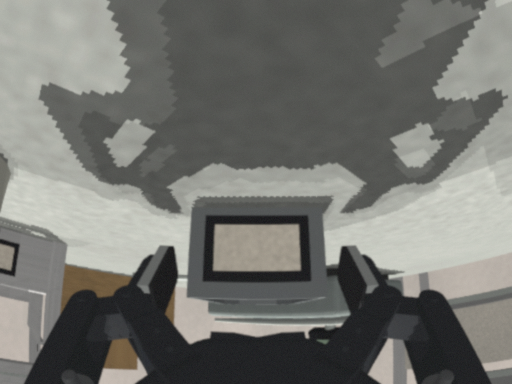

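The tray front at (190–328, 250) sits midway between the finger pads. I go in 4 mm more, close and lift a little.

Call:
play_rows([
  {"x":0.001,"y":0,"z":0.0045,"rx":0,"ry":0,"rz":0,"grip":-1},
  {"x":0,"y":0,"z":0,"rx":0,"ry":0,"rz":0,"grip":0},
  {"x":0,"y":0,"z":0,"rx":0,"ry":0,"rz":0,"grip":0},
  {"x":0,"y":0,"z":0,"rx":0,"ry":0,"rz":0,"grip":0},
  {"x":0,"y":0,"z":0,"rx":0,"ry":0,"rz":0,"grip":0},
], squeeze=60)

```text
time_s: 16.82
position: [0.4018, 0.2659, 0.0225]
tool_rot: [[-0.48, -0.695, 0.535], [-0.463, 0.719, 0.519], [-0.745, 0.001, -0.667]]
ft_force: [-1.3, -0.9, 6.0]
grip_width: 0.0651
```

```bash
cat > rack.py <<'E'
from sim import *
YAW=-2.9
X0=np.array([.6045,0,0])   # rack origin guess, y to be refined
fr=np.array([np.cos(np.radians(YAW)),np.sin(np.radians(YAW)),0]); lr=np.array([-fr[1],fr[0],0])
def rk(x,y,z): return X0+x*fr+y*lr+np.array([0,0,z])
def inrk(p): d=p-X0; return np.stack([d@fr,d@lr,d[...,2]],-1)
E
python3 - <<'E'
from rack import *
o=env.observe(); print(o['grip_width'],o['position'],o['tool_rot'].round(3).tolist(),o['q'].round(1))
p=o['position']; h=44.3
q=o['q'].copy()
up=np.array([0,0,.10]); R1=o['tool_rot']
r=screw(q,p+up,R1,3); print(r.round(4)); q1,_=run(q,[r]*3)
R2=Rlean(YAW,48)
for xr in(-.19,-.21):
  tgt=rk(xr,0,.125)
  x,e,a=ik(tgt,R2,k,[-18,20,130,140,25,110]); print('tgt',tgt.round(3),x.round(1),e,a)
  n=8; r=screw(q1,tgt,R2,n); print(r.round(4)); run(q1,[r]*n)
E
```

```text
0.0650843554401099 [0.40183208 0.26591041 0.02250771] [[-0.48, -0.695, 0.535], [-0.463, 0.719, 0.519], [-0.745, 0.001, -0.667]] [  4.6  39.3 133.5 135.7  42.7  96.9]
[-0.0248  0.     -0.0222 -0.     -0.     -0.    ]
[  5.  32. 132. 128.  37. 106.] [0.402 0.266 0.056] 
[  5.  26. 130. 118.  32. 119.] [0.402 0.266 0.089] 
[  5.  20. 128. 105.  29. 134.] [0.402 0.266 0.123] 
tgt [0.415 0.01  0.125] [-25.4  15.3 138.6 138.5  25.5 113.1] 5.247968364569027e-14 1.9497274716096732e-11
[ 0.0075 -0.0309 -0.0089  0.0763  0.0002  0.0683]
[  1.  19. 129. 108.  28. 133.] [0.415 0.236 0.123] 
[ -2.  19. 130. 112.  27. 130.] [0.425 0.204 0.123] 
[ -6.  18. 131. 117.  26. 128.] [0.432 0.172 0.123] 
[ -9.  18. 132. 121.  26. 125.] [0.435 0.139 0.124] 
[-13.  17. 134. 126.  25. 122.] [0.435 0.106 0.124] 
[-17.  17. 135. 130.  25. 119.] [0.431 0.073 0.124] 
[-21.  16. 137. 134.  25. 116.] [0.425 0.041 0.125] 
[-25.  15. 139. 138.  25. 113.] [0.415 0.01  0.125] 
tgt [0.395 0.011 0.125] [-27.9  14.3 141.9 137.9  27.9 111.3] 1.9362636941756302e-14 5.248164080316353e-11
[ 0.009  -0.0297 -0.0106  0.0763  0.0002  0.0683]
[  1.  19. 129. 109.  28. 132.] [0.412 0.235 0.123] 
[ -3.  18. 131. 113.  28. 130.] [0.42  0.203 0.123] 
[ -6.  18. 132. 117.  27. 127.] [0.424 0.17  0.123] 
[-10.  17. 134. 122.  27. 124.] [0.425 0.138 0.124] 
[-14.  16. 136. 126.  26. 121.] [0.422 0.105 0.124] 
[-18.  16. 138. 130.  27. 117.] [0.416 0.073 0.124] 
[-23.  15. 140. 134.  27. 114.] [0.407 0.041 0.125] 
[-28.  14. 142. 138.  28. 111.] [0.395 0.011 0.125]
```

Gripped at 65 mm. Lifting, then swinging in front of the rack.

Call:
play_rows([
  {"x":-0.012,"y":0,"z":-0.011,"rx":0,"ry":0,"rz":0,"grip":0.1},
  {"x":-0.0212,"y":0,"z":-0.019,"rx":0,"ry":0,"rz":0,"grip":0.1},
  {"x":-0.0212,"y":0,"z":-0.019,"rx":0,"ry":0,"rz":0,"grip":0.1},
  {"x":-0.02,"y":0,"z":-0.018,"rx":0,"ry":0,"rz":0,"grip":0.1},
])

```text
time_s: 17.32
position: [0.4015, 0.2653, 0.1228]
tool_rot: [[-0.482, -0.695, 0.534], [-0.465, 0.719, 0.517], [-0.743, 0.001, -0.669]]
ft_force: [-0.2, 0.4, -3.1]
grip_width: 0.0649
```

```bash
python3 - <<'E'
from rack import *
from h import *
grab('wrist','w7.png')
o=env.observe(); q=o['q'].copy(); print(o['position'],q.round(1),o['grip_width'])
R2=Rlean(YAW,48); tgt=rk(-.19,0,.125); n=8; r=screw(q,tgt,R2,n); print(r.round(4)); run(q,[r.round(3)]*n)
E
```

```text
[0.40200832 0.26561073 0.1254941 ] [  4.6  19.1 127.7 103.9  29.2 135.5] 0.06544180251726611
[ 0.0078 -0.0308 -0.0086  0.0761  0.0005  0.0684]
[  1.  19. 129. 108.  28. 133.] [0.415 0.235 0.126] 
[ -2.  18. 130. 112.  27. 131.] [0.425 0.203 0.126] 
[ -6.  18. 131. 116.  26. 129.] [0.431 0.171 0.126] 
[-10.  17. 132. 120.  26. 126.] [0.434 0.137 0.126] 
[-14.  17. 134. 125.  26. 123.] [0.434 0.104 0.126] 
[-18.  16. 136. 129.  26. 120.] [0.43  0.071 0.126] 
[-22.  16. 137. 133.  26. 116.] [0.423 0.039 0.126] 
[-27.  15. 139. 137.  26. 113.] [0.413 0.007 0.126]
```

View pics/w7.png

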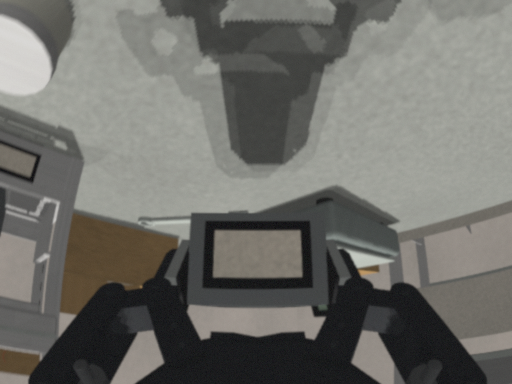

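The tray is held straight between the fingers at (259,250). Swinging to the rack.

Call:
play_rows([
  {"x":0.0078,"y":-0.0308,"z":-0.0086,"rx":0.076,"ry":0,"rz":0.0684,"grip":0.1},
  {"x":0.0078,"y":-0.0308,"z":-0.0086,"rx":0.076,"ry":0,"rz":0.0684,"grip":0.1},
  {"x":0.0078,"y":-0.0308,"z":-0.0086,"rx":0.076,"ry":0,"rz":0.0684,"grip":0.1},
  {"x":0.0078,"y":-0.0308,"z":-0.0086,"rx":0.076,"ry":0,"rz":0.0684,"grip":0.1},
  {"x":0.0078,"y":-0.0308,"z":-0.0086,"rx":0.076,"ry":0,"rz":0.0684,"grip":0.1},
  {"x":0.0078,"y":-0.0308,"z":-0.0086,"rx":0.076,"ry":0,"rz":0.0684,"grip":0.1},
  {"x":0.0078,"y":-0.0308,"z":-0.0086,"rx":0.076,"ry":0,"rz":0.0684,"grip":0.1},
  {"x":0.0078,"y":-0.0308,"z":-0.0086,"rx":0.076,"ry":0,"rz":0.0684,"grip":0.1},
  {"x":0,"y":0,"z":0,"rx":0,"ry":0,"rz":0,"grip":0.1},
])

```text
time_s: 18.5
position: [0.414, 0.0089, 0.1206]
tool_rot: [[-0.67, 0.052, 0.74], [0.036, 0.999, -0.037], [-0.741, 0.002, -0.671]]
ft_force: [0.1, -0.2, -2.5]
grip_width: 0.0652
```

```bash
python3 - <<'E'
from rack import *
from h import *
o=env.observe(); print(o['position'],inrk(o['position']).round(4),o['q'].round(1),o['grip_width'])
for c in('wrist','top','scene'):
    im=grab(c,c+'8.png'); np.save(c+'8.npy',im,allow_pickle=True)
    for t in('pocket','bin_left','bin_right','tray','tee','beam'):
        print(c,t,[(inrk(np.array(b['point'])).round(3).tolist(),round(b['conf'],2)) for b in finder.boxes_of(c,t)][:3]) if c!='scene' else 0
E
```

```text
[0.4140349  0.00888496 0.12060075] [-0.1907 -0.0008  0.1206] [-25.7  16.2 139.1 139.9  26.5 111.4] 0.06518240265266546
wrist pocket [([0.002, 0.002, 0.047], 0.74)]
wrist bin_left [([0.02, 0.105, 0.058], 0.66), ([0.025, -0.108, 0.06], 0.6)]
wrist bin_right [([0.024, -0.107, 0.058], 0.67)]
wrist tray [([-0.208, -0.002, 0.121], 0.59), ([0.02, 0.106, 0.06], 0.44)]
wrist tee [([-0.095, -0.209, 0.017], 0.71)]
wrist beam [([0.005, -0.001, 0.052], 0.77)]
top pocket [([0.075, 0.003, 0.206], 0.72)]
top bin_left [([0.109, 0.076, 0.08], 0.81)]
top bin_right [([0.108, -0.07, 0.082], 0.92), ([-0.015, -0.349, 0.033], 0.73)]
top tray [([-0.131, 0.008, 0.1], 0.96)]
top tee [([-0.124, -0.01, 0.122], 0.76), ([-0.293, -0.242, 0.025], 0.72), ([-0.083, -0.215, 0.027], 0.53)]
top beam [([0.074, 0.001, 0.206], 0.7)]
```

View pics/wrist8.png

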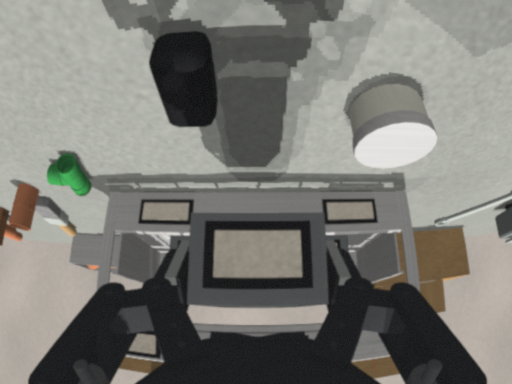

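View pics/top8.png

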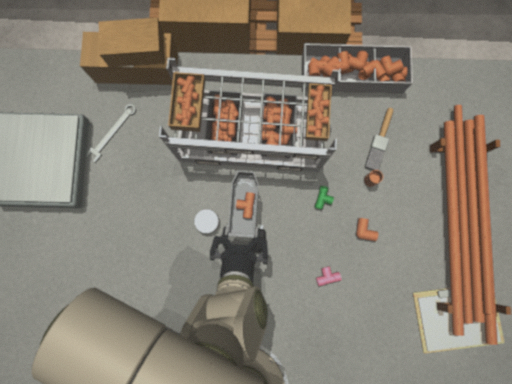

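View pics/scene8.png

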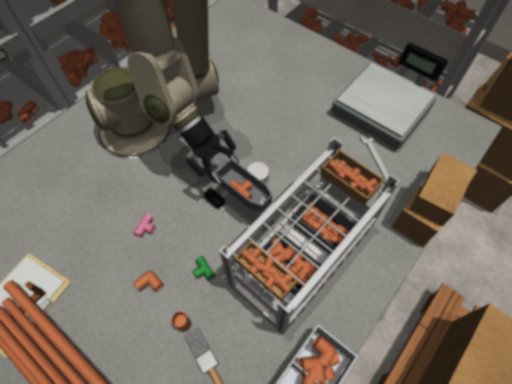

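The wrist picture shows the tray at (258,255) aimed at the rack, with the tape at (185,80) and the tin at (390,125) cleared and standing still. The top view shows the tray at (244,205), roughly in line with the gap at (250,125), and the tee in it. Now I measure the gap.

```bash
python3 - <<'E'
from rack import *
from h import cloud,wcloud
import cv2
G={}
for n,off in(('top',(.002,.002,.001)),('scene',(-.0024,-.0012,.0015))):
  for fr_ in ('0','8'):
    im=np.load(n+fr_+'.npy',allow_pickle=True).item(); C=cloud(im)+np.array(off); Q=inrk(C.reshape(-1,3)); d=im['range_z'].reshape(-1)
    hsv=cv2.cvtColor(im['color'],cv2.COLOR_BGR2HSV).reshape(-1,3)
    s=(d>0)&(Q[:,0]>.03)&(Q[:,0]<.17)&(abs(Q[:,1])<.16)&(Q[:,2]>.035)&(Q[:,2]<.125)
    q=Q[s]; 
    print(n,fr_)
    for x0 in (.03,.065,.10,.135):
        a=q[(q[:,0]>=x0)&(q[:,0]<x0+.035)]
        fl=a[(a[:,2]<.056)&(abs(a[:,1])<.06)]; hi=a[a[:,2]>.07]
        L=hi[hi[:,1]>0.005][:,1]; Rr=hi[hi[:,1]<-.005][:,1]
        print(' x%.3f'%x0,'floor y %.4f..%.4f z %.4f n%d'%(*np.percentile(fl[:,1],[2,98]),np.median(fl[:,2]),len(fl)) if len(fl)>5 else '', 'L %.4f..%.4f R %.4f..%.4f'%(*np.percentile(L,[1,99]),*np.percentile(Rr,[1,99])) if len(L)>3 and len(Rr)>3 else '')
# lip from wrist
im=np.load('wrist8.npy',allow_pickle=True).item(); Q=inrk(wcloud(im)); d=im['range_z']
s=(d>0)&(Q[...,2]>.02)&(Q[...,2]<.05)&(abs(Q[...,0])<.03)&(abs(Q[...,1])<.21)
q=Q[s]
for y in np.arange(-.2,.2,.05):
    a=q[(q[:,1]>y)&(q[:,1]<y+.05)]
    if len(a)>5: print('lip front y%.2f x %.4f'%(y,np.median(a[:,0])),len(a))
s=(d>0)&(Q[...,2]>.02)&(Q[...,2]<.3)&(Q[...,0]>-.02)&(Q[...,0]<.03); print('rack y extents',np.percentile(Q[s][:,1],[.5,99.5]))
s=(d>0)&(Q[...,2]>.05)&(Q[...,2]<.06)&(Q[...,0]>-.01)&(Q[...,0]<.02); print('lip top z',np.median(Q[s][:,2]) if s.any() else None, s.sum())
s=(d>0)&(Q[...,2]>.06)&(Q[...,2]<.11)&(Q[...,0]>.005)&(Q[...,0]<.05)&(abs(Q[...,1])<.15); q=Q[s]; print('bin fronts',len(q), [ (y.round(2),np.median(q[(q[:,1]>y)&(q[:,1]<y+.02)][:,0]).round(4)) for y in np.arange(-.14,.14,.02) if ((q[:,1]>y)&(q[:,1]<y+.02)).sum()>5])
E
```

```text
top 0
 x0.030 floor y -0.0308..0.0446 z 0.0453 n58 L 0.0285..0.1180 R -0.1171..-0.0279
 x0.065 floor y -0.0231..0.0379 z 0.0450 n231 L 0.0286..0.1177 R -0.1230..-0.0277
 x0.100 floor y -0.0233..0.0281 z 0.0450 n190 L 0.0289..0.1180 R -0.1165..-0.0279
 x0.135 floor y -0.0238..0.0291 z 0.0450 n224 L 0.0292..0.1190 R -0.1165..-0.0281
top 8
 x0.030 floor y -0.0407..0.0374 z 0.0447 n58 L 0.0284..0.1175 R -0.1169..-0.0279
 x0.065 floor y -0.0231..0.0288 z 0.0452 n231 L 0.0286..0.1179 R -0.1232..-0.0275
 x0.100 floor y -0.0208..0.0288 z 0.0452 n191 L 0.0289..0.1178 R -0.1164..-0.0280
 x0.135 floor y -0.0210..0.0364 z 0.0450 n226 L 0.0293..0.1187 R -0.1165..-0.0281
scene 0
 x0.030 floor y -0.0302..0.0287 z 0.0452 n171 L 0.0267..0.1170 R -0.0867..-0.0290
 x0.065 floor y -0.0060..0.0289 z 0.0458 n151 L 0.0271..0.1173 R -0.0922..-0.0289
 x0.100 floor y -0.0056..0.0292 z 0.0454 n183 L 0.0275..0.1177 R -0.0920..-0.0288
 x0.135 floor y -0.0055..0.0292 z 0.0455 n107 L 0.0278..0.1180 R -0.1186..-0.0290
scene 8
 x0.030 floor y -0.0314..0.0286 z 0.0453 n176 L 0.0268..0.1169 R -0.0868..-0.0293
 x0.065 floor y -0.0051..0.0285 z 0.0453 n147 L 0.0273..0.1175 R -0.0921..-0.0284
 x0.100 floor y -0.0057..0.0292 z 0.0451 n181 L 0.0276..0.1177 R -0.0922..-0.0290
 x0.135 floor y -0.0054..0.0298 z 0.0454 n107 L 0.0271..0.1184 R -0.1186..-0.0285
lip front y-0.20 x -0.0011 728
lip front y-0.15 x -0.0046 880
lip front y-0.10 x -0.0034 491
lip front y-0.05 x -0.0011 244
lip front y-0.00 x -0.0010 251
lip front y0.05 x -0.0036 543
lip front y0.10 x -0.0044 859
lip front y0.15 x -0.0010 725
rack y extents [-0.35095956  0.19897365]
lip top z 0.05372679977218227 1167
bin fronts 171 [(np.float64(-0.12), np.float64(0.0219)), (np.float64(0.08), np.float64(0.0159)), (np.float64(0.1), np.float64(0.019))]
```

```bash
python3 - <<'E'
from rack import *
from h import cloud
for n,off in(('top',(.002,.002,.001)),('scene',(-.0024,-.0012,.0015))):
    im=np.load(n+'8.npy',allow_pickle=True).item(); Q=inrk(cloud(im).reshape(-1,3)+np.array(off)); d=im['range_z'].reshape(-1)
    q=Q[(d>0)&(Q[:,0]>-.17)&(Q[:,0]<-.03)&(abs(Q[:,1])<.045)&(Q[:,2]>.135)&(Q[:,2]<.165)]
    A=np.c_[q[:,0]+.12,q[:,1],np.ones(len(q))]; c=np.linalg.lstsq(A,q[:,2],rcond=None)[0]
    r=q[:,2]-A@c; g=abs(r)<.004; c=np.linalg.lstsq(A[g],q[g,2],rcond=None)[0]
    print(n,len(q),'rim slope x deg %.2f y deg %.2f z at mid %.4f'%(np.degrees(c[0]),np.degrees(c[1]),c[2]),'xmax',np.percentile(q[:,0],99.5).round(4))
    for x0 in(-.15,-.12,-.09,-.075): 
        a=q[(q[:,0]>x0)&(q[:,0]<x0+.03)]; print('  ',x0,np.percentile(a[:,1],[2,98]).round(4), np.median(a[:,2]).round(4))
    q2=Q[(d>0)&(Q[:,0]>-.25)&(Q[:,0]<.0)&(abs(Q[:,1])<.045)&(Q[:,2]>.138)&(Q[:,2]<.152)]; print('  xs',np.percentile(q2[:,0],[.5,99.5]))
E
```

```text
top 171 rim slope x deg -0.80 y deg -0.23 z at mid 0.1435 xmax -0.043
   -0.15 [-0.0316  0.0341] 0.1431
   -0.12 [-0.0314  0.0342] 0.1434
   -0.09 [-0.0313  0.0339] 0.1428
   -0.075 [-0.0307  0.0321] 0.1424
  xs [-0.23630089 -0.04353415]
scene 235 rim slope x deg 0.20 y deg -0.20 z at mid 0.1417 xmax -0.0429
   -0.15 [-0.0334  0.0338] 0.1411
   -0.12 [-0.0335  0.0331] 0.1417
   -0.09 [-0.0326  0.0321] 0.1427
   -0.075 [-0.032   0.0302] 0.142
  xs [-0.23838449 -0.0433012 ]
```

The tray is level and centred in y, with its narrow end 43 mm in front of the lip and its underside at z≈98. The gap is centred at y≈0 and 57 wide. I'll check the lowering and insertion in the model.

```bash
python3 - <<'E'
from rack import *
o=env.observe(); q=o['q'].copy(); R2=Rlean(YAW,48)
for tgt,n in((rk(-.165,-.0003,.082),3),(rk(-.10,-.0003,.081),4),(rk(-.003,-.0003,.081),6)):
    r=screw(q,tgt,R2,n); print(r.round(4)); q,_=run(q,[r]*n)
r=np.array([0,0,0,0,.035,0]); q,_=run(q,[r])
E
```

```text
[ 0.0042 -0.0002  0.015   0.0009  0.0001 -0.0001]
[-25.  20. 139. 145.  29. 106.] [0.423 0.009 0.108] 
[-24.  23. 139. 150.  32. 102.] [0.431 0.009 0.095] 
[-23.  27. 138. 153.  34.  99.] [0.44  0.008 0.082] 
[-0.0107  0.      0.0122 -0.     -0.      0.    ]
[-22.  27. 136. 153.  32. 101.] [0.456 0.007 0.082] 
[-21.  27. 133. 152.  29. 102.] [0.472 0.006 0.081] 
[-20.  27. 130. 152.  27. 104.] [0.488 0.006 0.081] 
[-19.  28. 128. 151.  25. 106.] [0.505 0.005 0.081] 
[-0.0108  0.      0.012  -0.      0.      0.    ]
[-18.  28. 125. 150.  23. 107.] [0.521 0.004 0.081] 
[-17.  29. 123. 149.  21. 109.] [0.537 0.003 0.081] 
[-17.  29. 120. 148.  19. 111.] [0.553 0.002 0.081] 
[-16.  30. 117. 146.  18. 114.] [0.569 0.001 0.081] 
[-15.  31. 115. 144.  16. 117.] [0.585 0.001 0.081] 
[-15.  31. 112. 141.  14. 120.] [ 0.601 -0.     0.081] 
[-15.  31. 111. 131.  11. 130.] [ 0.601 -0.     0.081]
```

Call:
play_rows([
  {"x":0.0042,"y":0,"z":0.015,"rx":0,"ry":0,"rz":0,"grip":0.1},
  {"x":0.0042,"y":0,"z":0.015,"rx":0,"ry":0,"rz":0,"grip":0.1},
  {"x":0.0042,"y":0,"z":0.015,"rx":0,"ry":0,"rz":0,"grip":0.1},
  {"x":-0.0107,"y":0,"z":0.0122,"rx":0,"ry":0,"rz":0,"grip":0.1},
  {"x":-0.0107,"y":0,"z":0.0122,"rx":0,"ry":0,"rz":0,"grip":0.1},
  {"x":0,"y":0,"z":0,"rx":0,"ry":0,"rz":0,"grip":0.1},
])

```text
time_s: 20.0
position: [0.473, 0.0071, 0.0818]
tool_rot: [[-0.667, 0.048, 0.743], [0.034, 0.999, -0.035], [-0.744, 0.002, -0.668]]
ft_force: [-0.3, 0.2, -2.4]
grip_width: 0.0648
```

```bash
python3 - <<'E'
from rack import *
from h import *
o=env.observe(); print(inrk(o['position']).round(4),o['ft_force'].round(1),o['q'].round(1))
rows(rk(-.09,-.0003,.081),Rlean(YAW,48),1)
im=grab('top','top9.png'); cv2.imwrite('pics/top9c.png',cv2.resize(im['color'][60:260,150:350],None,fx=3,fy=3,interpolation=cv2.INTER_CUBIC))
E
```

```text
[-0.1317  0.0004  0.0818] [-0.3  0.2 -2.4] [-20.6  26.9 132.9 152.1  29.3 102.7]
1 rows: xyz [-0.0273 -0.0008  0.0315] r [0.0028 0.0015 0.0003] norm mm 41.7 deg 0.2
```

View pics/top9c.png

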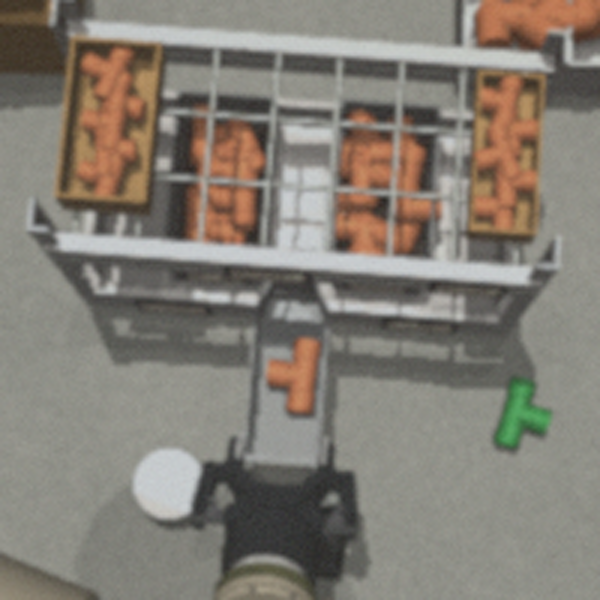

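The top crop shows the tray's narrow end at (292,290) passing over the lip in line with the gap, with the tee at (297,375). Continuing in steps, watching the force.

Call:
play_rows([
  {"x":-0.0106,"y":-0.0004,"z":0.012,"rx":0.001,"ry":0,"rz":0,"grip":0.1},
  {"x":-0.0106,"y":-0.0004,"z":0.012,"rx":0.001,"ry":0,"rz":0,"grip":0.1},
  {"x":-0.0106,"y":0,"z":0.012,"rx":0,"ry":0,"rz":0,"grip":0.1},
  {"x":-0.0106,"y":0,"z":0.012,"rx":0,"ry":0,"rz":0,"grip":0.1},
])

```text
time_s: 20.55
position: [0.5354, 0.0033, 0.0805]
tool_rot: [[-0.67, 0.051, 0.741], [0.035, 0.999, -0.037], [-0.742, 0.001, -0.67]]
ft_force: [-1.0, 0.9, -2.9]
grip_width: 0.065
```

```bash
python3 - <<'E'
from rack import *
o=env.observe(); print(inrk(o['position']).round(4),o['ft_force'].round(1),o['wrist_torque'].round(2),o['q'].round(1))
rows(rk(-.003,-.0003,.081),Rlean(YAW,48),4)
E
```

```text
[-0.0692 -0.0002  0.0805] [-1.   0.9 -2.9] [0.09 0.89 0.05] [-17.3  28.7 122.7 149.1  21.2 109.4]
4 rows: xyz [-0.0112 -0.      0.0122] r [ 0.0002 -0.0004 -0.0002] norm mm 16.5 deg 0.0
```

Call:
play_rows([
  {"x":-0.0105,"y":0,"z":0.0115,"rx":0,"ry":0,"rz":0,"grip":0.1},
  {"x":-0.0105,"y":0,"z":0.0115,"rx":0,"ry":0,"rz":0,"grip":0.1},
  {"x":-0.0105,"y":0,"z":0.0115,"rx":0,"ry":0,"rz":0,"grip":0.1},
])

```text
time_s: 20.92
position: [0.5819, 0.0009, 0.0806]
tool_rot: [[-0.67, 0.051, 0.741], [0.035, 0.999, -0.037], [-0.742, 0.001, -0.671]]
ft_force: [-0.9, -1.1, -3.2]
grip_width: 0.0655
```

```bash
python3 - <<'E'
from rack import *
from h import *
o=env.observe(); print(inrk(o['position']).round(4),o['ft_force'].round(1),o['wrist_torque'].round(2),o['q'].round(1))
rows(rk(-.003,-.0003,.081),Rlean(YAW,48),1)
im=grab('top','top10.png'); cv2.imwrite('pics/top10c.png',cv2.resize(im['color'][60:260,150:350],None,fx=3,fy=3,interpolation=cv2.INTER_CUBIC))
E
```

```text
[-0.0227 -0.0003  0.0806] [-0.9 -1.1 -3.2] [0.06 0.93 0.01] [-15.6  30.6 115.4 143.9  16.2 116.4]
1 rows: xyz [-0.0135 -0.      0.0143] r [ 0.0008 -0.0023 -0.0008] norm mm 19.7 deg 0.1
```

View pics/top10c.png

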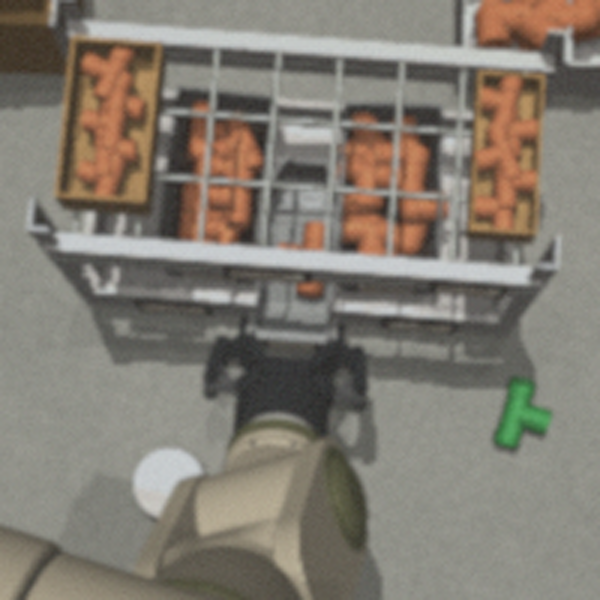

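The narrow end is between the bins at (300,185) and spreading them, with little force. A further 18 mm in smaller steps.

Call:
play_rows([
  {"x":-0.0042,"y":0,"z":0.0046,"rx":0,"ry":0,"rz":0,"grip":0.1},
  {"x":-0.0042,"y":0,"z":0.0046,"rx":0,"ry":0,"rz":0,"grip":0.1},
  {"x":-0.0036,"y":0,"z":0.004,"rx":0,"ry":0,"rz":0,"grip":0.1},
  {"x":0,"y":0,"z":0,"rx":0,"ry":0,"rz":0,"grip":0.1},
])

```text
time_s: 21.48
position: [0.601, -0.0001, 0.0815]
tool_rot: [[-0.668, 0.05, 0.743], [0.034, 0.999, -0.037], [-0.744, 0.001, -0.669]]
ft_force: [-0.3, 0.7, -2.0]
grip_width: 0.0656
```

```bash
python3 - <<'E'
from rack import *
from h import *
o=env.observe(); print(inrk(o['position']).round(4),o['ft_force'].round(1),o['wrist_torque'].round(2),o['q'].round(1))
im=grab('wrist','w11.png'); np.save('w11.npy',im,allow_pickle=True)
im=grab('top','top11.png'); np.save('top11.npy',im,allow_pickle=True); cv2.imwrite('pics/top11c.png',cv2.resize(im['color'][60:260,150:350],None,fx=3,fy=3,interpolation=cv2.INTER_CUBIC))
E
```

```text
[-0.0035 -0.0003  0.0815] [-0.3  0.7 -2. ] [ 0.01  0.72 -0.1 ] [-15.   31.4 112.5 140.9  14.4 120. ]
```

View pics/top11c.png

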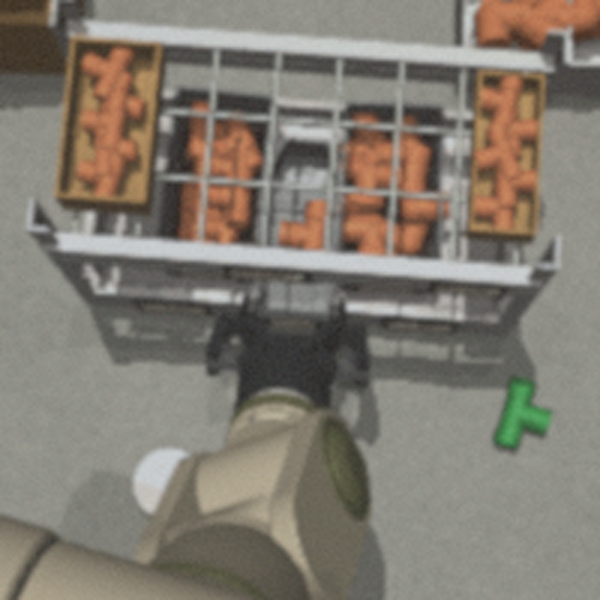

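View pics/w11.png

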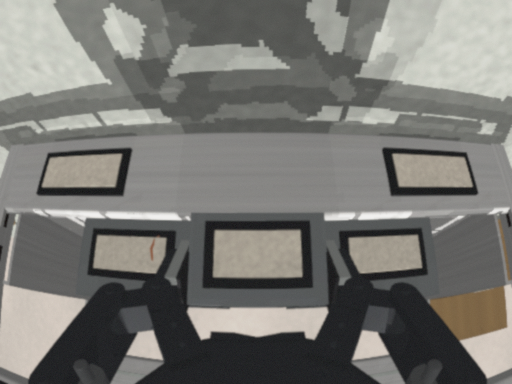

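The wrist picture shows the tray's label at (258,255) between the two bins' labels at (133,252) and (383,255), with the bins spread and upright. I lower 3 mm onto the lip, pitch the rear down slightly, release and back off.

Call:
play_rows([
  {"x":0.0011,"y":0,"z":0.001,"rx":0,"ry":0.015,"rz":0,"grip":0.1},
  {"x":0.0011,"y":0,"z":0.001,"rx":0,"ry":0.015,"rz":0,"grip":0.1},
  {"x":0,"y":0,"z":0,"rx":0,"ry":0,"rz":0,"grip":0.1},
  {"x":0,"y":0,"z":0,"rx":0,"ry":0,"rz":0,"grip":-0.75},
  {"x":0,"y":0,"z":0,"rx":0,"ry":0,"rz":0,"grip":-0.8},
  {"x":0,"y":0,"z":0,"rx":0,"ry":0,"rz":0,"grip":-0.8},
])

```text
time_s: 22.32
position: [0.6007, -0.0001, 0.0786]
tool_rot: [[-0.69, 0.05, 0.722], [0.035, 0.999, -0.036], [-0.723, 0.001, -0.691]]
ft_force: [0.4, -1.1, -0.2]
grip_width: 0.0768
```

```bash
python3 - <<'E'
from rack import *
from h import *
o=env.observe(); print(inrk(o['position']).round(4),o['ft_force'].round(1),o['q'].round(1))
im=grab('wrist','w12.png'); np.save('w12.npy',im,allow_pickle=True)
q=o['q'].copy(); run(q,[[0,0,-.02,0,0,0]]*4)
E
```

```text
[-0.0037 -0.0003  0.0786] [ 0.4 -1.1 -0.2] [-14.9  31.3 111.6 134.6  12.2 126.4]
[-15.  29. 113. 130.  12. 130.] [0.586 0.001 0.092] 
[-16.  26. 115. 125.  11. 136.] [0.572 0.001 0.106] 
[-16.  24. 116. 118.  11. 142.] [0.557 0.002 0.12 ] 
[-17.  21. 117. 110.  11. 150.] [0.543 0.003 0.134]
```

View pics/w12.png

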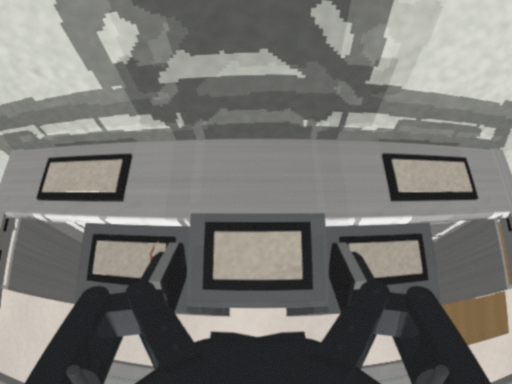

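Call:
play_rows([
  {"x":0.0097,"y":0,"z":-0.01,"rx":0,"ry":0,"rz":0,"grip":-0.8},
  {"x":0.0097,"y":0,"z":-0.01,"rx":0,"ry":0,"rz":0,"grip":-0.8},
  {"x":0.0097,"y":0,"z":-0.01,"rx":0,"ry":-0.01,"rz":0,"grip":-0.8},
  {"x":0.0097,"y":0,"z":-0.01,"rx":0,"ry":-0.01,"rz":0,"grip":-0.8},
  {"x":0,"y":0,"z":0,"rx":0,"ry":0,"rz":0,"grip":1},
  {"x":0,"y":0,"z":0,"rx":0,"ry":0,"rz":0,"grip":1},
  {"x":0,"y":0,"z":0,"rx":0,"ry":0,"rz":0,"grip":1},
  {"x":0,"y":0,"z":0,"rx":0,"ry":0,"rz":0,"grip":1},
  {"x":0,"y":0,"z":0,"rx":0,"ry":0,"rz":0,"grip":1},
  {"x":0,"y":0,"z":0,"rx":0,"ry":0,"rz":0,"grip":1},
])

```text
time_s: 23.62
position: [0.545, 0.0027, 0.0779]
tool_rot: [[-0.675, 0.05, 0.736], [0.035, 0.999, -0.037], [-0.737, 0.001, -0.676]]
ft_force: [-0.5, -0.5, -1.0]
grip_width: 0.0001
```

```bash
python3 - <<'E'
from rack import *
from h import *
o=env.observe(); print(inrk(o['position']).round(4),o['ft_force'].round(1),o['q'].round(1),o['grip_width'])
im=grab('wrist','w13.png'); np.save('w13.npy',im,allow_pickle=True)
Q=inrk(wcloud(im)); d=im['range_z']
s=(d>0)&(abs(Q[...,1])<.03)&(Q[...,0]>-.04)&(Q[...,0]<.03)&(Q[...,2]>.058)&(Q[...,2]<.11); q=Q[s]
print('front face x',np.percentile(q[:,0],[5,50,95]).round(4),'z',np.percentile(q[:,2],[1,99]).round(4),len(q))
rows(rk(-.03,0,.081),Rlean(YAW,47.5),1); rows(rk(.001,0,.081),Rlean(YAW,47.5),1,start=T(rk(-.03,0,.081),Rlean(YAW,47.5)))
x,e,a=ik(rk(.003,0,.081),Rlean(YAW,47.5),k,o['q']); print(x.round(1),e,a)
E
```

```text
[-0.0595 -0.0003  0.0779] [-0.5 -0.5 -1. ] [-16.9  29.3 121.1 148.1  19.8 110.8] 7.708151191605757e-05
front face x [-0.0223 -0.0196 -0.017 ] z [0.0582 0.1012] 1278
1 rows: xyz [-0.0223  0.0003  0.0196] r [ 0.0007 -0.0011 -0.0004] norm mm 29.7 deg 0.1
1 rows: xyz [-0.0209  0.      0.0229] r [ 0. -0.  0.] norm mm 31.0 deg 0.0
[-14.7  31.7 111.2 137.8  13.  123.4] 1.476444752482076e-16 8.555555005752407e-15
```

View pics/w13.png

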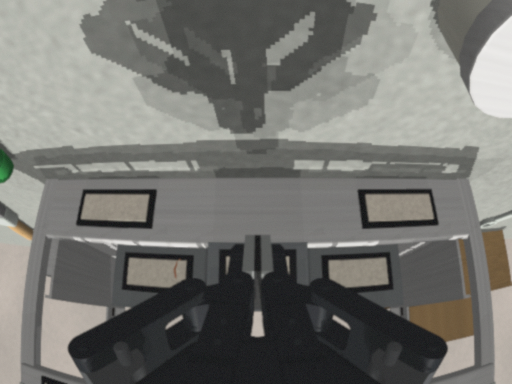

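The tray rests on the lip at (258,262), with the closed fingers centred in front of it. Pushing it in slowly.

Call:
play_rows([
  {"x":-0.0111,"y":0,"z":0.0098,"rx":0,"ry":0,"rz":0,"grip":1},
  {"x":-0.0111,"y":0,"z":0.0098,"rx":0,"ry":0,"rz":0,"grip":1},
  {"x":-0.0034,"y":0,"z":0.0037,"rx":0,"ry":0,"rz":0,"grip":1},
  {"x":-0.0034,"y":0,"z":0.0037,"rx":0,"ry":0,"rz":0,"grip":1},
  {"x":-0.0034,"y":0,"z":0.0037,"rx":0,"ry":0,"rz":0,"grip":1},
  {"x":-0.0034,"y":0,"z":0.0037,"rx":0,"ry":0,"rz":0,"grip":1},
])

```text
time_s: 24.42
position: [0.5944, 0.0002, 0.0807]
tool_rot: [[-0.676, 0.05, 0.735], [0.035, 0.999, -0.037], [-0.736, 0.001, -0.677]]
ft_force: [-1.5, -0.3, -0.7]
grip_width: -0.0002
```

```bash
python3 - <<'E'
from rack import *
from h import *
o=env.observe(); print(inrk(o['position']).round(4),o['ft_force'].round(1),o['q'].round(1))
im=grab('wrist','w14.png')
rows(rk(.001,0,.081),Rlean(YAW,47.5),1)
E
```

```text
[-0.0101 -0.0003  0.0807] [-1.5 -0.3 -0.7] [-15.2  31.  113.2 140.   14.1 120.8]
1 rows: xyz [-0.007   0.0004  0.0076] r [ 0.0006 -0.0008 -0.0005] norm mm 10.3 deg 0.1
```

View pics/w14.png

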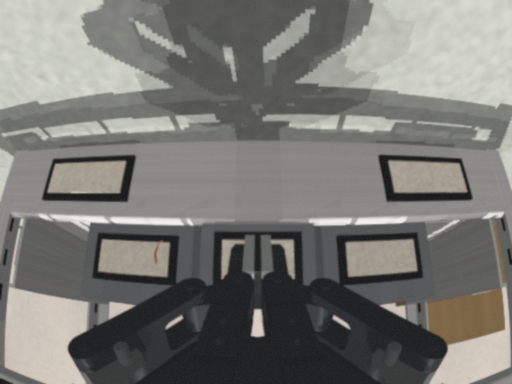

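Call:
play_rows([
  {"x":-0.0027,"y":0,"z":0.003,"rx":0,"ry":0,"rz":0,"grip":1},
  {"x":-0.0027,"y":0,"z":0.003,"rx":0,"ry":0,"rz":0,"grip":1},
  {"x":-0.0014,"y":0,"z":0.0015,"rx":0,"ry":0,"rz":0,"grip":1},
  {"x":0,"y":0,"z":0,"rx":0,"ry":0,"rz":0,"grip":1},
])

```text
time_s: 24.98
position: [0.6049, -0.0003, 0.0811]
tool_rot: [[-0.675, 0.05, 0.736], [0.035, 0.999, -0.036], [-0.737, 0.001, -0.676]]
ft_force: [-0.5, 0.5, -0.7]
grip_width: 0.0002
```

```bash
python3 - <<'E'
from rack import *
from h import *
o=env.observe(); print(inrk(o['position']).round(4),o['ft_force'].round(1),o['q'].round(1))
im=grab('wrist','w15.png'); np.save('w15.npy',im,allow_pickle=True)
Q=inrk(wcloud(im)); d=im['range_z']
for (a,b,n) in((215,235,'trayL'),(282,300,'trayR'),(100,165,'binR'),(345,415,'binL')):
    q=Q[225:300,a:b][d[225:300,a:b]>0]; q=q[(q[:,2]>.05)&(q[:,2]<.115)&(q[:,0]>-.01)&(q[:,0]<.04)]
    print(n,len(q),np.median(q[:,0]).round(4) if len(q) else '',np.percentile(q[:,2],[1,99]).round(4) if len(q) else '')
E
```

```text
[ 0.0004 -0.0003  0.0811] [-0.5  0.5 -0.7] [-14.9  31.5 111.6 137.9  13.3 123.2]
trayL 957 0.0127 [0.0566 0.0888]
trayR 865 0.0129 [0.0565 0.0891]
binR 4754 0.0187 [0.0552 0.1025]
binL 5068 0.0186 [0.0554 0.1027]
```

View pics/w15.png

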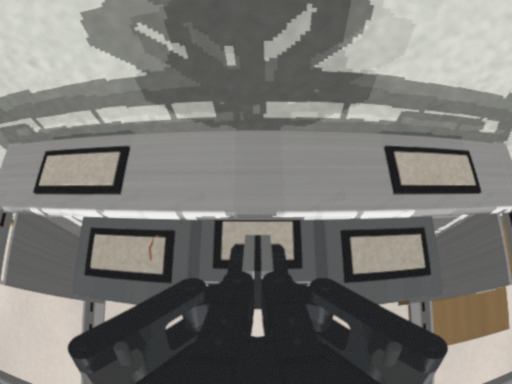

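The tray front has dropped. Its rim is at z≈89 against 103 for the bins, a 14 mm difference where 15 is expected, and its face is just behind the lip at x≈13. I nudge it about 5 mm deeper for margin.

Call:
play_rows([
  {"x":-0.0017,"y":0,"z":0.0018,"rx":0,"ry":0,"rz":0,"grip":1},
  {"x":-0.0017,"y":0,"z":0.0018,"rx":0,"ry":0,"rz":0,"grip":1},
  {"x":0,"y":0,"z":0,"rx":0,"ry":0,"rz":0,"grip":1},
])

```text
time_s: 25.4
position: [0.6098, -0.0006, 0.0811]
tool_rot: [[-0.675, 0.05, 0.736], [0.034, 0.999, -0.037], [-0.737, 0.001, -0.676]]
ft_force: [0.1, 0.9, 0.2]
grip_width: -0.0002
```

```bash
cat > chk.py <<'E'
from rack import *
from h import *
def chk(n):
    o=env.observe(); print(inrk(o['position']).round(4),o['ft_force'].round(1),o['q'].round(1))
    im=grab('wrist',n+'.png'); np.save(n+'.npy',im,allow_pickle=True)
    Q=inrk(wcloud(im)); d=im['range_z']
    for (y0,y1,nm) in((.017,.03,'trayL'),(-.03,-.017,'trayR'),(-.12,-.05,'binR'),(.05,.12,'binL')):
        s=(d>0)&(Q[...,1]>y0)&(Q[...,1]<y1)&(Q[...,2]>.058)&(Q[...,2]<.115)&(Q[...,0]>-.01)&(Q[...,0]<.04); q=Q[s]
        print(nm,len(q),np.median(q[:,0]).round(4) if len(q) else '',np.percentile(q[:,2],[1,99]).round(4) if len(q) else '')
E
python3 -c "
from chk import *
chk('w16')"
```

```text
[ 0.0053 -0.0003  0.0811] [0.1 0.9 0.2] [-14.7  31.8 110.8 136.7  12.8 124.5]
trayL 1177 0.0192 [0.0583 0.0893]
trayR 1154 0.0184 [0.0584 0.0892]
binR 7044 0.0191 [0.0588 0.1036]
binL 7030 0.019 [0.0587 0.1039]
```

Face now at x≈19, so the origin is near 99. Backing off and checking.

Call:
play_rows([
  {"x":0.0135,"y":0,"z":-0.0147,"rx":0,"ry":0,"rz":0,"grip":1},
  {"x":0.0135,"y":0,"z":-0.0147,"rx":0,"ry":0,"rz":0,"grip":1},
  {"x":0.0135,"y":0,"z":-0.0147,"rx":0,"ry":0,"rz":0,"grip":1},
  {"x":0.0135,"y":0,"z":-0.0147,"rx":0,"ry":0,"rz":0,"grip":1},
  {"x":0.0135,"y":0,"z":-0.0147,"rx":0,"ry":0,"rz":0,"grip":1},
  {"x":0.0135,"y":0,"z":-0.0147,"rx":0,"ry":0,"rz":0,"grip":1},
  {"x":0,"y":0,"z":0,"rx":0,"ry":0,"rz":0,"grip":1},
])

```text
time_s: 26.32
position: [0.4893, 0.0055, 0.0809]
tool_rot: [[-0.676, 0.051, 0.735], [0.035, 0.999, -0.037], [-0.736, 0.001, -0.677]]
ft_force: [1.1, 0.2, 0.1]
grip_width: -0.0
```

```bash
python3 - <<'E'
from chk import *
chk('w17')
for n,off in(('top',(.002,.002,.001)),('scene',(-.0024,-.0012,.0015))):
    im=grab(n,n+'17.png'); 
    Q=inrk(cloud(im)+np.array(off)); d=im['range_z']; hsv=cv2.cvtColor(im['color'],cv2.COLOR_BGR2HSV)
    cu=(hsv[...,1]>90)&(hsv[...,0]<20)
    s=(d>0)&(abs(Q[...,1])<.026)&(Q[...,0]>.02)&(Q[...,0]<.17)&(Q[...,2]>.04)&(Q[...,2]<.09)
    q=Q[s&~cu]; t=Q[s&cu]
    print(n,'tray floor by x:',[(round(x,2),np.percentile(q[(q[:,0]>x)&(q[:,0]<x+.025)][:,2],30).round(4)) for x in np.arange(.02,.17,.025) if ((q[:,0]>x)&(q[:,0]<x+.025)).sum()>4],'tee n',len(t),t.mean(0).round(4) if len(t) else '', 'tee zmax',t[:,2].max().round(4) if len(t) else '')
    c=im['color'][60:260,150:350] if n=='top' else im['color'][130:330,210:410]
    cv2.imwrite('pics/%s17c.png'%n,cv2.resize(c,None,fx=3,fy=3,interpolation=cv2.INTER_CUBIC))
E
```

```text
[-0.1153 -0.0004  0.0809] [1.1 0.2 0.1] [-19.6  27.  129.8 150.9  25.8 105.2]
trayL 14 0.0209 [0.0587 0.0675]
trayR 7 0.0204 [0.0588 0.0665]
binR 1663 0.0188 [0.0586 0.0981]
binL 1707 0.0188 [0.0586 0.0993]
top tray floor by x: [(np.float64(0.04), np.float64(0.0469)), (np.float64(0.07), np.float64(0.0471)), (np.float64(0.1), np.float64(0.0487)), (np.float64(0.12), np.float64(0.047)), (np.float64(0.14), np.float64(0.0467))] tee n 180 [ 0.0946 -0.0056  0.0698] tee zmax 0.077
scene tray floor by x: [(np.float64(0.02), np.float64(0.0479)), (np.float64(0.04), np.float64(0.0469)), (np.float64(0.07), np.float64(0.0475)), (np.float64(0.1), np.float64(0.0473)), (np.float64(0.12), np.float64(0.0474)), (np.float64(0.14), np.float64(0.0471))] tee n 179 [ 0.0994 -0.0097  0.0702] tee zmax 0.0756
```

View pics/w17.png

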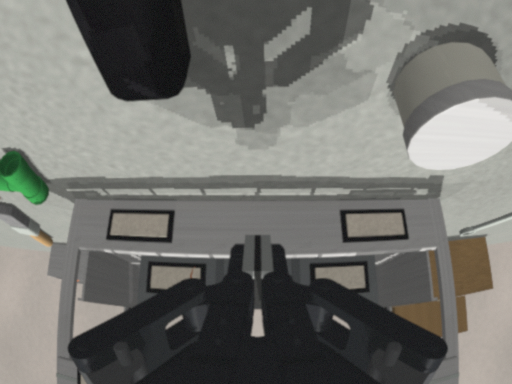

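View pics/top17c.png

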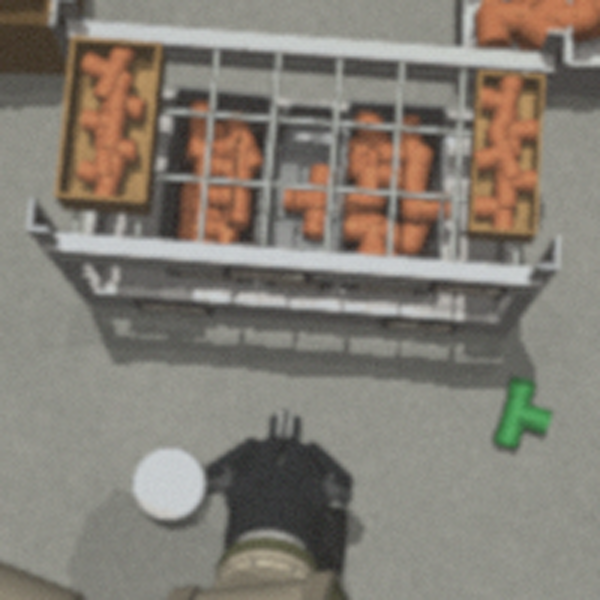

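View pics/scene17.png

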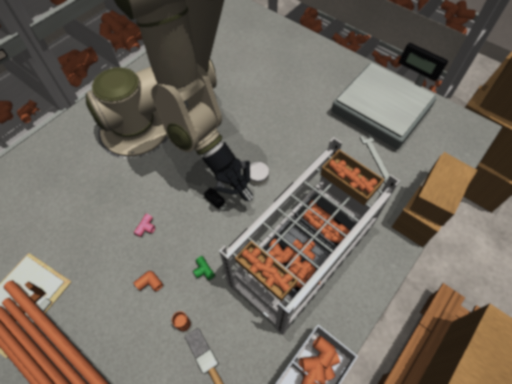

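The tray floor is flat at z≈47 from front to back, the tee lies in it, and the bins are upright at equal heights. The tin, tape, green and pink tees, elbow and coupling are at the same pixels as at the start. The gripper is clear of everything, so I hand in.

```bash
python3 - <<'E'
from rig import order
print(order.close_job())
E
```

```text
the job is handed in; nothing more can be done
None
```

The copper tee is in the narrow tray, and the tray is back on the lower shelf between the two full bins. I handed the job in at about 26 s of the 72 s allowed.

**What I did:** I picked the tee up by its branch and laid it in the tray. I then gripped the tray near its front with the gripper leaned back 48° and slid it narrow end first over the lip, spreading the bins. I released it and pushed its front with closed fingers until it dropped behind the lip. The most I read at the wrist between moves was 8 N, when closing on the tee, and about 1.5 N in the pushing direction during insertion.

**Last checks:**
- **Tray seating:** its front face is about 19 mm into the rack, which puts its origin near 99 mm (home is 92 to 104). Its floor reads 47 to 49 mm from front to back, where flat would be 48. Its rim is about 14 mm below the bins' rims, where 15 is expected.
- **Tee:** both fixed cameras see it lying in the tray.
- **Bins and counter:** the bins look upright and level with each other. The things still on the counter look unmoved in the pictures, though I compared them only by eye.

**Failed or disagreed:**
- My first leaned reach for the tray hit the limit of joint 6 without touching anything. I redid it in another wrist position, so the lean was slightly beyond the suggested 30 to 45°.
- The two fixed cameras disagree by about 5 mm. I worked from their average, which the wrist camera agreed with.

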